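# Set the vial sampler's carousel back one notch

## Robot

A 6-joint arm with a two-finger parallel gripper is mounted at the origin on the work surface. World frame = base frame: x ahead of the robot, y to its left, z up, the work surface at z = 0. Lengths are in m, angles in rad, forces in N, time in s.
With the tool pointing down it reaches from about 0.375 to 0.975 m from the base axis. Payload 3.8 kg.
Tool frame: the origin (TCP) lies between the finger pads; the fingertips stand 17 mm ahead of it and the grasp point (between the pads) lies 2 mm behind it; y points along the fingers, z is the direction in which the jaws open and shut, and the axes are right-handed (so a half turn about y gives the same grasp; the last joint's range is limited). The gripper opens to 85 mm and grips with 20 to 120 N. Pads are 22 mm wide; open, the fingers measure 114 mm over their backs; the gripper's body (76 mm by 85 mm) begins 54 mm behind the grasp point. The pads swing forward as they close: fully open they stand 13 mm farther back than shut.
Start: joints at [-1.362, 0.264, 1.604, -0, 1.274, -0.037], TCP at [0.164, -0.655, 0.226] pointing down, gripper open.
Joint ranges: [-2.63, 2.63], [-0.94, 2.18], [0.31, 2.57], [-1.31, 4.45], [0, 2.66], [-2.55, 2.55]. Speed limits (rad/s): [2.57, 2.57, 3.14, 3.14, 3.14, 3.14].

## Interface

Orientations are given as a rotation vector (axis times angle).
In Python, from workcell import bot, eyes, nets gives the robot as it stands. The module is installed in compiled form; this text tells all that it offers.
- The arm moves only by the tool jog_arm, never from a script. Its arguments are lists of equal length, an entry for each row: "turn": the turn, a rotation vector about the tool's x, y, z in rad, a list of three; "slide": the shift along the tool's x, y, z in mm, a list of three; "grip": the opening in per cent of the stroke, from 0 (shut) to 100 (fully open). A call has 1 to 5 rows; each row shifts and turns the commanded pose from where the row before left it, along the tool's axes as they then stand; what a row does not reach is not made up. A row lasts 1/10 s, in which the tool goes at most 50 mm and 8.59 degrees, less where a joint would pass 70% of its speed; a pose out of reach is approached as far as the arm can. A call with a gripper value outside its range is refused whole. The fingers move at their own pace and stop on an object; "newtons" is the grip in N (left out, the last holds). Time passes only in rows, so rows that do not move let the fingers close. It gives the time, the measured TCP pose, the force and the opening at its end, in the units of the state.
- bot.read_state(): the state, without advancing time (a new reading comes with each control period).
- eyes.read_camera(name): name is "scene" or "top" or "wrist"; returns a dict with "img" (384x512x3 uint8, red, green, blue), "depth" (384x512 float32, m along the optical axis (not along the pixel's ray), 0 where there is no reading), "intrinsics" (3x3 intrinsics, pixels), "position" and "rotation" of the camera in the world. Camera axes: x right, y down, z forward; pixel columns grow to the right and rows downward; lengths in m; the calibration is good to about 2 mm. A picture is of the moment at which its call begins.
- bot.finish_job(): hands the job in, once; it reports no verdict.
Trained networks look in a picture, given as the dict that the camera call returned (one of the last four; its "shot" number tells which), for a name from the list of things; names that differ only in an ending like _2 or _b are one class to them, and where a whole thing is asked for, a point or a joint stands for the part that bears it (a point fixed in the world has none). Each returns a list of dicts, best first, with "conf" (0 to 1); they miss things now and then, are a little off and sometimes report something else, mostly with a low value. They report only what shows in the picture. A call takes as long as a camera call.
- nets.search_frame(thing, picture): "xyz" ([x, y, z] in m, in the coordinates of the camera as it stood for that picture, good to about 4 mm: the middle of the surface that is visible of it).
The state is a dict: "time": time; "q": joint angles; "joint_vel": joint speeds; "joint_torque": joint torques, N m; "tool_pos": TCP position; "tcp_rot": TCP orientation; "wrist_force": force on the tool from outside, world axes, zero at the start; "torque": the same for the moment, N m; "width": opening from 0.0 (shut) to 1.0 (fully open).
Only numpy, scipy, OpenCV 4.12 (cv2) and the standard library are available. Lean on these libraries where they do the work, as an engineer would, in place of code of your own. Each camera call takes 0.05 s, during which the arm holds its last target.

## Task

The sampler's carousel has stepped one place too far. With a fingertip, tip its ratchet pawl up out of the notch by the upright tab until it stays thrown back, push the carousel backward (clockwise seen from above) by one notch, and tip the pawl down again so that it sits fully home in the next notch. Pick nothing up: leave the vials standing in their cups, and do not disturb the other things on the bench.

Things in the scene. Friction and masses are not known exactly. Their poses are not given: they have to be found in the camera images.
- sampler: Fixed grey base plate 250 x 370 x 15 mm of a bench-top vial sampler. Origin: centre of its underside, z up, the carousel's axis on the origin. The pawl's hinge lies at (0, -145, 50) mm in this frame. At y 130 to 180 mm stand a 55 mm high control box and a post with parked arm, 130 mm high: keep clear. A jar and a stopper stand loose on the plate some 90 mm to either side of the pawl.
- carousel (a joint): Angle of the carousel about its upright axis, rad; about 0 at the start. Forward is counter-clockwise seen from above and positive; backward is clockwise, negative. One notch is 60 degrees = 1.047 rad. Light friction (about 1.5 N at a cup); it stays where it is left. With the pawl down it only clicks forward and is blocked backward.
- hub (a point): Centre of the white carousel disc (radius 110 mm) on its deck, 32 mm above the bench; frame turns with the carousel, parallel to the sampler's at joint 0. Six round grey cups, 25 mm wide, 28 mm high, on radius 78 mm at 0, 60 .. 300 degrees from its x axis, 53 mm free between neighbours: the closed fingertips fit there and push a cup round. Vials stand in those at 0, 120 and 180 degrees.
- cup (a point): Centre of the mouth of the empty cup at 240 degrees in the hub's frame, 28 mm above the deck, 60 mm above the bench. It turns with the carousel.
- notch (a point): Bottom of the notch that the pawl must end in: at 330 degrees and radius 102 mm in the hub's frame, at deck height; turns with the carousel. Notches (at 30, 90 .. 330 degrees) are 14 mm wide between teeth 12 mm high; each has an upright face on its counter-clockwise side, which locks, and a 16 mm ramp on the other. A pawl let down on a tooth drops into the next notch as the wheel is pushed.
- pawl (a joint): Angle of the pawl about its level hinge, rad: 0 = down, home in a notch; about 0.25 = nose resting on a tooth's top; 0.78 = thrown back against its stop. It clears the teeth above 0.27. Its weight holds it either way: below about 0.49 it falls down, above that it falls back and stays.
- pawl_hinge (a point): Middle of the pawl's hinge, 50 mm above the bench, 145 mm from the carousel's axis. The hinge line runs along the sampler's x. This frame turns with the pawl: its y points from the hinge along the arm to the nose (level, towards the carousel's axis, when down), its z up along the tab.
- pawl_tab (a point): Top of the pawl's dark steel finger tab, 56 mm above the hinge (106 mm above the bench) when upright, pawl down. Tab 28 mm wide along the hinge line, 10 mm thick; the wide part begins 22 mm above the hinge. Pushed outward (away from the carousel) it lifts the nose and falls back, then leans outward at 45 degrees, top 90 mm above the bench; pushed back inward from outside it lets the pawl drop.
- pawl_nose (a point): Upper face of the pawl's arm above its nose, 43 mm from the hinge, 54 mm above the bench when down. Arm 12 mm wide, 8 mm thick, ends 49 mm from the hinge; the nose, 10 mm wide, reaches 17 mm below the hinge line. Thrown back, the arm points up at 45 degrees, leaning to the carousel.
- vial_a: Glass vial with a black cap, 16 mm wide, 45 mm tall, loose in a cup; origin at the centre of its foot.
- vial_b: Another such vial.
- vial_c: Another such vial.
- jar: Small amber jar standing loose on the sampler's plate, 36 mm wide, 50 mm high; origin at its foot. Bystander.
- stopper: Rubber stopper standing loose on the sampler's plate, 30 mm wide, 24 mm high; origin at its foot. Bystander.
- beaker: Glass beaker, 70 mm wide, 85 mm high, loose on the bench; origin at its foot. Bystander.
- bottle: Amber bottle, 60 mm wide, 150 mm high, loose on the bench; origin at its foot. Bystander.
- spatula: Steel lab spoon lying loose on the bench right of the sampler. Bystander.

How it is judged:
On the way, in this order (a step that is already met when the one before it is completed fails the run):
1. the pawl is thrown back while the carousel still stands at its first notch (value of joint pawl above 0.65 rad and value of joint carousel between -0.15 and 0.15 rad), for 0.2 s.
2. the carousel is pushed backward past the first tooth (value of joint carousel below -0.3 rad), for 0.1 s.
At the end, for the whole second after the job is handed in: The carousel rests one notch (60 degrees, within 4.5) backward, clockwise, of where it started, the pawl is down and home in the notch (within 4 degrees), and the three vials still stand in their cups (value of joint pawl below 0.07 rad and value of joint carousel between -1.127 and -0.967 rad and velocity of joint carousel between -0.05 and 0.05 rad/s and z of each of vial_a, vial_b, vial_c in the frame of hub below 0.012 m and horizontal distance between each of vial_a, vial_b, vial_c and hub below 0.09 m); the robot touches nothing.
It fails at once if a vial is lifted out of its cup or knocked out (z of any of vial_a, vial_b, vial_c in the frame of hub above 0.02 m or z of any of vial_a, vial_b, vial_c in the frame of hub below -0.01 m).
It fails at once if a bystander is shoved, lifted or knocked over (moved more than 30 mm) (distance of any of jar, stopper, beaker, bottle, spatula from where it was at the start of the episode above 0.03 m or angle between any of jar, beaker, bottle's own z axis and vertical above 0.6 rad).
It also fails if it takes over 61 s, if anything falls off the work surface, if the arm or the gripper's body presses on something with over 40 N, if the wrist force passes 120 N, or if a joint passes its speed limit or range.

## Working session

There is one attempt and no reset: what is moved stays moved. The work goes in short steps, Python scripts to look and compute and a tool call to move; the robot and the scene stay as the last step left them, time stands still between calls to the robot, and variables do not carry over. Pictures are saved under pics/ and viewed, and the job is handed in when it is done.

Besides the shell and the picture viewer there is one more tool, called after "Request:" as name(argument=value, ...), one argument or row to a line, values as JSON. jog_arm: Moves the arm, as the interface text tells. Its arguments: {"type":"object","properties":{"turn":{"type":"array"},"slide":{"type":"array"},"grip":{"type":"array"},"newtons":{"type":"number"}},"required":["turn","slide","grip"]}

```bash
mkdir -p pics; cat > h.py <<'E'
import numpy as np, cv2
from scipy.spatial.transform import Rotation as R
from workcell import bot, eyes, nets
def look(n,fn=None):
    p=eyes.read_camera(n)
    if fn: cv2.imwrite('pics/'+fn,p['img'][:,:,::-1])
    return p
def rot(p):
    r=np.array(p['rotation'],float)
    return r if r.shape==(3,3) else R.from_rotvec(r).as_matrix()
def w(p,x): return rot(p)@np.array(x)+np.array(p['position'])
def pix(p,x):
    c=rot(p).T@(np.array(x)-np.array(p['position'])); k=p['intrinsics']@c; return k[:2]/k[2]
E
python3 - <<'E'
from h import *
s=bot.read_state(); print({k:np.round(v,3) for k,v in s.items()})
for n in ['scene','top']:
    p=look(n,n+'0.png'); print(n,p['position'])
    for t in ['sampler','hub','cup','notch','pawl_hinge','pawl_tab','pawl_nose','vial_a','jar','stopper','beaker','bottle','spatula']:
        print(t,[(np.round(w(p,d['xyz']),3).tolist(),round(d['conf'],2),np.round(pix(p,w(p,d['xyz']))).tolist()) for d in nets.search_frame(t,p)[:4]])
E
```

```text
{'time': np.float64(0.0), 'q': array([-1.362,  0.265,  1.605,  0.   ,  1.274, -0.037]), 'joint_vel': array([-0.001, -0.   ,  0.001, -0.001,  0.   ,  0.   ]), 'joint_torque': array([ 1.0000e-03, -5.1511e+01, -3.6732e+01,  0.0000e+00,  1.3000e-02,
        0.0000e+00]), 'tool_pos': array([ 0.164, -0.654,  0.225]), 'tcp_rot': array([-0.258,  2.093, -2.088]), 'wrist_force': array([-0.071, -0.161, -0.526]), 'torque': array([ 0.044,  0.02 , -0.025]), 'width': np.float64(1.002)}
scene [ 1.42714585 -0.18562063  0.90561567]
sampler [([0.581, -0.037, 0.031], 0.91, [241.0, 216.0]), ([0.545, -0.176, 0.051], 0.49, [188.0, 210.0]), ([0.557, -0.044, 0.036], 0.16, [237.0, 209.0])]
hub [([0.553, -0.042, 0.035], 0.86, [237.0, 208.0])]
cup [([0.555, -0.044, 0.029], 0.86, [237.0, 210.0])]
notch [([0.558, -0.047, 0.034], 0.76, [236.0, 210.0])]
pawl_hinge [([0.541, -0.175, 0.053], 0.43, [188.0, 209.0]), ([0.551, 0.419, 0.06], 0.25, [393.0, 173.0])]
pawl_tab [([0.544, -0.175, 0.057], 0.71, [188.0, 208.0])]
pawl_nose [([0.541, -0.175, 0.052], 0.53, [188.0, 209.0])]
vial_a [([0.621, -0.041, 0.07], 0.65, [242.
[... 726 characters left out ...]
0]), ([0.543, -0.174, 0.057], 0.54, [324.0, 196.0]), ([0.545, 0.437, 0.046], 0.38, [98.0, 200.0])]
pawl_hinge [([0.535, -0.17, 0.052], 0.67, [323.0, 199.0])]
pawl_tab [([0.541, -0.169, 0.053], 0.48, [322.0, 197.0])]
pawl_nose [([0.539, -0.17, 0.059], 0.65, [323.0, 197.0])]
vial_a [([0.625, -0.041, 0.081], 0.61, [275.0, 165.0])]
jar [([0.45, -0.172, 0.067], 0.68, [326.0, 230.0])]
stopper [([0.637, -0.182, 0.042], 0.67, [325.0, 163.0]), ([0.535, -0.171, 0.058], 0.63, [324.0, 199.0])]
beaker [([0.546, 0.435, 0.048], 0.65, [98.0, 200.0])]
bottle [([0.583, -0.366, 0.099], 0.88, [400.0, 176.0]), ([0.546, -0.032, 0.036], 0.34, [271.0, 197.0])]
spatula [([0.438, -0.363, 0.017], 0.6, [393.0, 234.0])]
```

```bash
python3 - <<'E'
import cv2
a=cv2.imread('pics/scene0.png')[130:300,80:320]; b=cv2.imread('pics/top0.png')[120:270,180:420]
cv2.imwrite('pics/s0c.png',cv2.resize(a,None,fx=3.3,fy=3.3,interpolation=2)); cv2.imwrite('pics/t0c.png',cv2.resize(b,None,fx=3.3,fy=3.3,interpolation=2))
E
```

```text
(no output)
```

View pics/s0c.png

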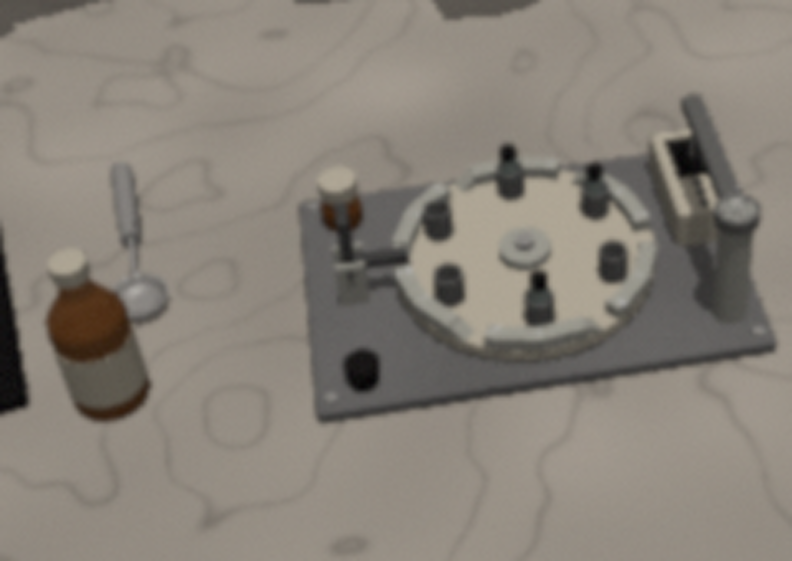

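View pics/t0c.png

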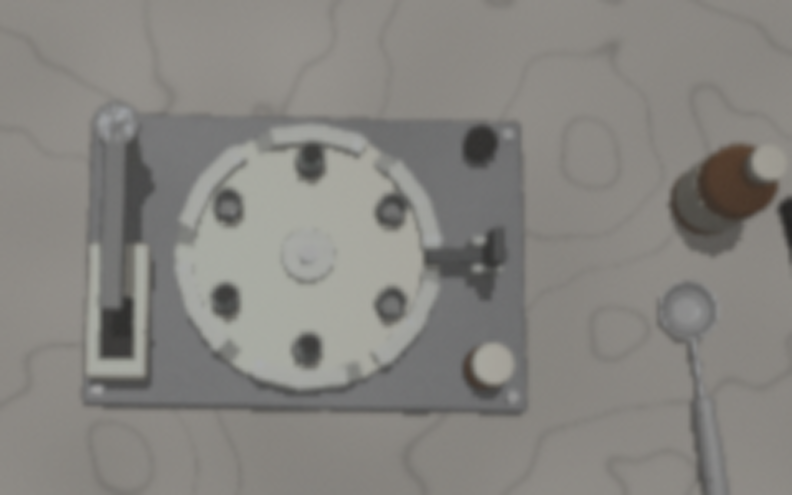

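```bash
cat >> h.py <<'E'
def ray(p,uv,z):
    d=rot(p)@np.linalg.inv(p['intrinsics'])@np.array([uv[0],uv[1],1.]); o=np.array(p['position']); return o+d*(z-o[2])/d[2]
E
python3 - <<'E'
from h import *
print(np.round(R.from_rotvec(bot.read_state()['tcp_rot']).as_matrix(),3))
p=look('top'); f=lambda a:(180+a[0]/3.3,120+a[1]/3.3)
for a in [(95,112),(520,122),(525,410),(83,403)]: print('corner',ray(p,f(a),.015))
print('hubknob',ray(p,f((309,256)),.045))
for a in [(309,157),(228,205),(225,298),(307,348),(391,303),(391,208)]: print('cup',ray(p,f(a),.06))
print('tabtop',ray(p,f((497,247)),.1))
for n in ['scene','wrist']:
  p2=look(n,n+'1.png'); print(n,np.round(p2['position'],3))
E
```

```text
[[-0.97   0.     0.243]
 [-0.243  0.    -0.97 ]
 [-0.    -1.    -0.   ]]
corner [0.67689351 0.13968386 0.015     ]
corner [ 0.66060013 -0.22568975  0.015     ]
corner [ 0.41421284 -0.21478688  0.015     ]
corner [0.4286253  0.15118492 0.015     ]
hubknob [ 0.54262015 -0.03767924  0.045     ]
cup [ 0.62260768 -0.03938834  0.06      ]
cup [0.58375752 0.02813976 0.06      ]
cup [0.50728336 0.03235687 0.06      ]
cup [ 0.46538651 -0.03244969  0.06      ]
cup [ 0.50021134 -0.10153736  0.06      ]
cup [ 0.57841342 -0.10501621  0.06      ]
tabtop [ 0.5373758  -0.18164062  0.1       ]
scene [ 1.427 -0.186  0.906]
wrist [ 0.247 -0.634  0.373]
```

View pics/wrist1.png

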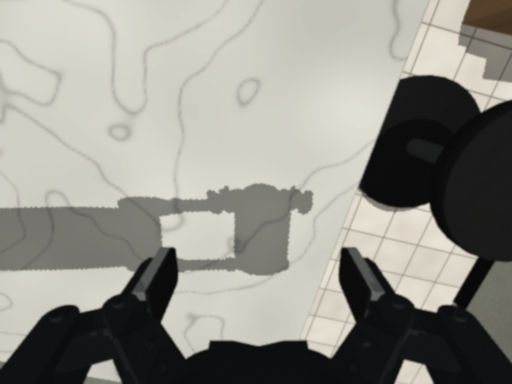

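Request:
jog_arm(
  turn=[
    [0,0.145,0],
    [0,0.144,0],
    [0,0,0],
    [0,0,0],
    [0,0,0],
  ],
  slide=[
    [0,0,0],
    [0,0,0],
    [-24,0,-35],
    [-24,0,-35],
    [-24,0,-35],
  ],
  grip=[0,0,0,0,0],
  newtons=60,
)

```text
time: 2.05
tool_pos: [0.2412, -0.552, 0.2262]
tcp_rot: [-0.049, -2.199, 2.199]
wrist_force: [0.6, -1.0, 0.8]
width: 0.142
```

Request:
jog_arm(
  turn=[
    [0,0,0],
    [0,0,0],
    [0,0,0],
    [0,0,0],
    [0,0,0],
  ],
  slide=[
    [-24,0,-35],
    [-24,0,-35],
    [-24,0,-35],
    [-24,0,-35],
    [-24,0,-35],
  ],
  grip=[0,0,0,0,0],
)

```text
time: 2.55
tool_pos: [0.369, -0.3819, 0.2266]
tcp_rot: [-0.048, -2.199, 2.2]
wrist_force: [0.8, 0.1, -0.6]
width: 0.003
```

Request:
jog_arm(
  turn=[
    [0,0,0],
    [0,0,0],
    [0,0,0],
    [0,0,0],
    [0,0,0],
  ],
  slide=[
    [-24,0,-35],
    [-24,0,-35],
    [-24,0,-35],
    [-24,0,-35],
    [0,0,0],
  ],
  grip=[0,0,0,0,0],
)

```text
time: 3.05
tool_pos: [0.4726, -0.2437, 0.2266]
tcp_rot: [-0.044, -2.205, 2.201]
wrist_force: [-0.6, 1.1, 0.2]
width: 0.001
```

```bash
cat > st.py <<'E'
from h import *
def st():
    s=bot.read_state(); M=R.from_rotvec(s['tcp_rot']).as_matrix()
    print(round(float(s['time']),2),'tcp',np.round(s['tool_pos']*1000,1),'x',np.round(M[:,0],3),'F',np.round(s['wrist_force'],1),'w',round(float(s['width']),2))
    d=s['tool_pos'][:2]-np.array([.544,-.037]); c,si=np.cos(-.044),np.sin(-.044)
    print('local mm',np.round([1000*(c*d[0]+si*d[1]),1000*(-si*d[0]+c*d[1])],1)); return s
st()
E
python3 st.py; python3 - <<'E'
from h import *
p=look('wrist','wrist2.png')
for t in ['hub','pawl_hinge','pawl_tab','pawl_nose']:
    print(t,[(np.round(w(p,d['xyz']),3).tolist(),round(d['conf'],2)) for d in nets.search_frame(t,p)[:2]])
E
```

```text
3.05 tcp [ 472.6 -243.7  226.6] x [-0.999  0.038 -0.002] F [-0.6  1.1  0.2] w 0.0
local mm [ -62.2 -209.7]
hub [([0.554, -0.045, 0.03], 0.81)]
pawl_hinge [([0.538, -0.18, 0.083], 0.84)]
pawl_tab [([0.537, -0.184, 0.084], 0.86)]
pawl_nose [([0.54, -0.178, 0.087], 0.89)]
```

View pics/wrist2.png

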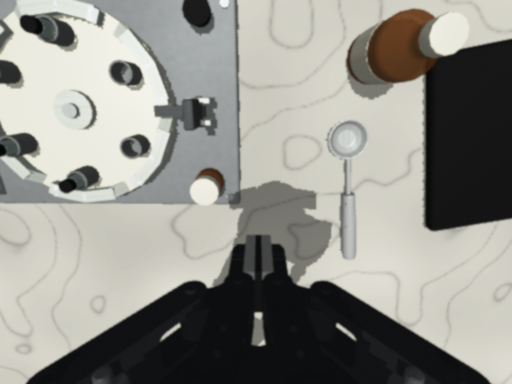

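Request:
jog_arm(
  turn=[
    [0,0,0],
    [0,0,0],
    [0,0,0],
    [0,0,0],
    [0,0,0],
  ],
  slide=[
    [-21,0,-33],
    [-21,0,-33],
    [-20,0,-33],
    [0,0,0],
    [0,40,0],
  ],
  grip=[0,0,0,0,0],
)

```text
time: 3.8
tool_pos: [0.5411, -0.1535, 0.1923]
tcp_rot: [-0.061, -2.201, 2.211]
wrist_force: [2.2, -0.8, 0.7]
width: 0.002
```

```bash
python3 st.py; python3 - <<'E'
from h import *
p=look('wrist','wrist3.png')
p=look('scene'); cv2.imwrite('pics/scene3.png',cv2.resize(p['img'][100:300,100:340,::-1],None,fx=3,fy=3))
E
```

```text
3.8 tcp [ 541.1 -153.5  192.3] x [-0.999  0.043 -0.012] F [ 2.2 -0.8  0.7] w 0.0
local mm [   2.2 -116.5]
```

View pics/wrist3.png

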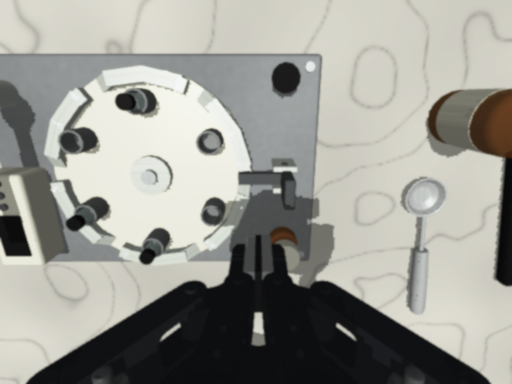

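View pics/scene3.png

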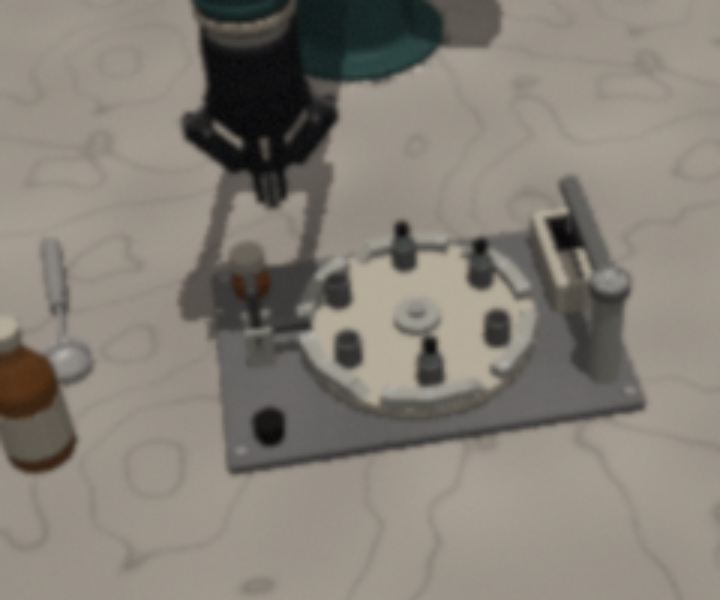

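```bash
python3 - <<'E'
from h import *
p=look('scene'); s=bot.read_state(); M=R.from_rotvec(s['tcp_rot']).as_matrix(); print(M.round(3),s['tool_pos'])
u=pix(p,s['tool_pos']+.017*M[:,1]); print((u-[100,100])*3)
print((pix(p,[.5376,-.182,.106])-[100,100])*3)
E
```

```text
[[-0.999 -0.007 -0.045]
 [ 0.045  0.002 -0.999]
 [ 0.007 -1.    -0.002]] [ 0.53317438 -0.15183373  0.18346483]
[273.80275228 219.98943205]
[247.75465432 281.78063852]
```

Request:
jog_arm(
  turn=[
    [0,0,0],
    [0,0,0],
    [0,0,0],
    [0,0,0],
  ],
  slide=[
    [0,30,-3],
    [0,30,0],
    [0,0,0],
    [0,0,0],
  ],
  grip=[0,0,0,0],
)

```text
time: 4.35
tool_pos: [0.5363, -0.1493, 0.1272]
tcp_rot: [-0.049, -2.199, 2.199]
wrist_force: [-0.0, -0.8, 1.0]
width: -0.001
```

```bash
python3 st.py; python3 - <<'E'
from h import *
p=look('scene'); cv2.imwrite('pics/scene4.png',cv2.resize(p['img'][130:260,130:310,::-1],None,fx=4,fy=4))
p=look('wrist','wrist4.png')
E
```

```text
4.35 tcp [ 536.3 -149.3  127.2] x [-0.999  0.045  0.   ] F [-0.  -0.8  1. ] w -0.0
local mm [  -2.8 -112.5]
```

View pics/scene4.png

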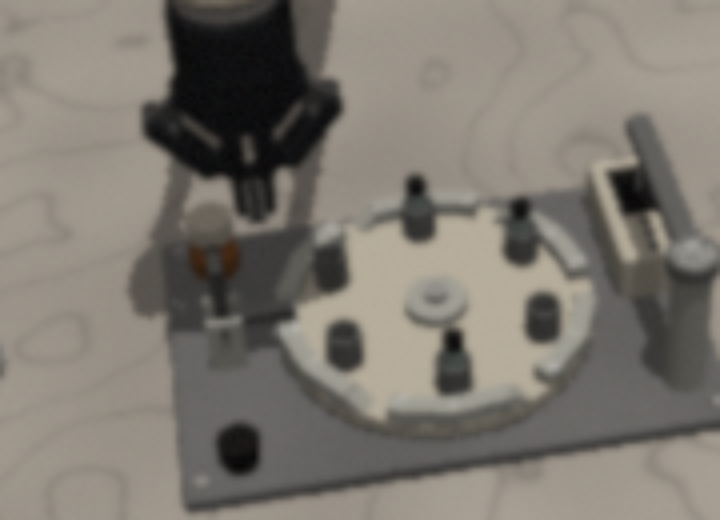

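View pics/wrist4.png

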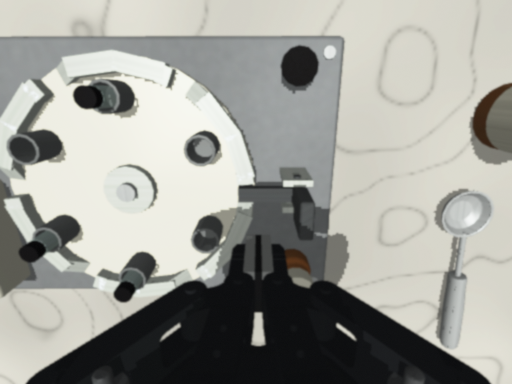

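Request:
jog_arm(
  turn=[
    [0,0,0],
    [0,0,0],
    [0,0,0],
    [0,0,0],
    [0,0,0],
  ],
  slide=[
    [-3,25,0],
    [0,0,0],
    [0,0,7],
    [0,0,6],
    [0,0,5],
  ],
  grip=[0,0,0,0,0],
)

```text
time: 4.95
tool_pos: [0.5395, -0.1675, 0.1028]
tcp_rot: [-0.05, -2.2, 2.202]
wrist_force: [-0.7, -0.6, 0.6]
width: -0.004
```

Request:
jog_arm(
  turn=[
    [0,0,0],
    [0,0,0],
    [0,0,0],
    [0,0,0],
  ],
  slide=[
    [0,0,5],
    [0,0,5],
    [0,0,5],
    [0,0,0],
  ],
  grip=[0,0,0,0],
)

```text
time: 5.35
tool_pos: [0.538, -0.1821, 0.1014]
tcp_rot: [-0.048, -2.199, 2.2]
wrist_force: [-0.6, -0.0, -0.9]
width: 0.002
```

```bash
python3 st.py; python3 - <<'E'
from h import *
p=look('scene'); cv2.imwrite('pics/scene5.png',cv2.resize(p['img'][130:260,130:310,::-1],None,fx=4,fy=4))
p=look('wrist','wrist5.png')
E
```

```text
5.35 tcp [ 538.  -182.1  101.4] x [-0.999  0.044 -0.   ] F [-0.6 -0.  -0.9] w 0.0
local mm [   0.4 -145.2]
```

View pics/scene5.png

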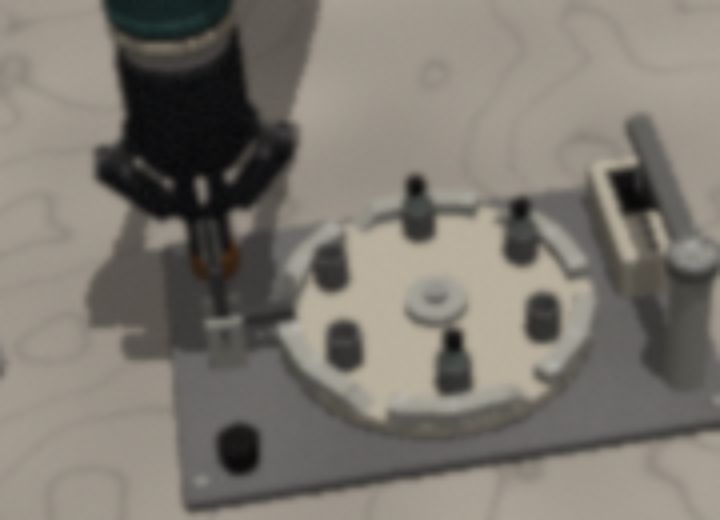

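View pics/wrist5.png

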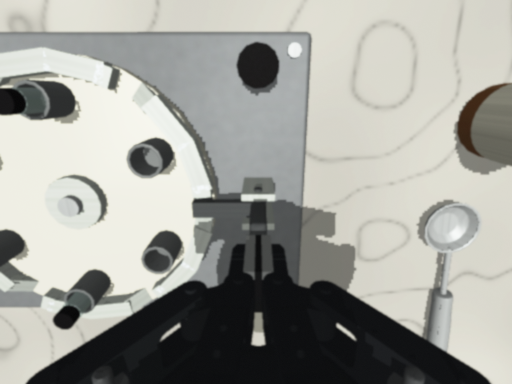

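```bash
python3 - <<'E'
from h import *
s=bot.read_state(); M=R.from_rotvec(s['tcp_rot']).as_matrix(); tip=s['tool_pos']+.017*M[:,1]; tab=np.array([.5376,-.182,.106])
p=look('scene'); 
for x in (tip,tab,[.5376,-.182,.05]): print('scene',(pix(p,x)-[130,130])*4)
print('sc tab nets',[(w(p,d['xyz']).round(3),d['conf']) for d in nets.search_frame('pawl_tab',p)[:2]])
p=look('wrist')
for x in (tip,tab,[.5376,-.182,.05]): print('wrist',pix(p,x))
d=p['depth']
for y in range(180,260,6):
  print(y,[ (np.round((ray(p,(x,y),0)-p['position'])/np.linalg.norm(1)*0,0).sum() , ) and np.round(w(p,d[y,x]*(np.linalg.inv(p['intrinsics'])@[x,y,1.])),3).tolist() for x in (246,252,258,264,270)])
E
```

```text
scene [215.24211688 280.04471673]
scene [210.3395391  255.70751803]
scene [220.64963453 316.5079011 ]
sc tab nets [(array([ 0.544, -0.17 ,  0.055]), 0.59)]
wrist [258.59173668 231.28139099]
wrist [259.56946555 249.56632304]
wrist [259.17749411 210.59487248]
180 [[0.554, -0.172, 0.023], [0.554, -0.177, 0.023], [0.554, -0.182, 0.024], [0.553, -0.187, 0.023], [0.553, -0.192, 0.023]]
186 [[0.554, -0.173, 0.039], [0.554, -0.177, 0.038], [0.553, -0.182, 0.038], [0.553, -0.186, 0.038], [0.553, -0.191, 0.039]]
192 [[0.554, -0.173, 0.052], [0.554, -0.177, 0.053], [0.553, -0.182, 0.052], [0.553, -0.186, 0.052], [0.553, -0.191, 0.053]]
198 [[0.551, -0.173, 0.057], [0.551, -0.177, 0.058], [0.551, -0.182, 0.057], [0.551, -0.186, 0.058], [0.55, -0.19, 0.057]]
204 [[0.545, -0.173, 0.054], [0.553, -0.178, 0.075], [0.553, -0.182, 0.076], [0.553, -0.186, 0.074], [0.53, -0.191, 0.02]]
210 [[0.54, -0.172, 0.053], [0.554, -0.178, 0.086], [0.553, -0.182, 0.086], [0.553, -0.185, 0.086], [0.53, -0.191, 0.032]]
216 [[0.535, -0.172, 0.052], [0.553, -0.178, 0.094], [0.553, -0.182, 0.095], [0.553, -0.185, 0.095
[... 193 characters left out ...]
0.105], [0.551, -0.182, 0.105], [0.551, -0.185, 0.105], [0.526, -0.19, 0.057]]
234 [[0.499, -0.168, 0.013], [0.547, -0.178, 0.105], [0.547, -0.181, 0.105], [0.547, -0.185, 0.105], [0.499, -0.19, 0.015]]
240 [[0.549, -0.175, 0.115], [0.549, -0.178, 0.116], [0.549, -0.182, 0.116], [0.549, -0.185, 0.116], [0.549, -0.188, 0.116]]
246 [[0.548, -0.175, 0.12], [0.549, -0.179, 0.122], [0.549, -0.182, 0.122], [0.55, -0.185, 0.123], [0.549, -0.188, 0.122]]
252 [[0.549, -0.176, 0.127], [0.549, -0.179, 0.127], [0.549, -0.182, 0.127], [0.549, -0.185, 0.127], [0.549, -0.187, 0.127]]
258 [[0.549, -0.176, 0.132], [0.549, -0.179, 0.133], [0.549, -0.182, 0.132], [0.549, -0.184, 0.132], [0.548, -0.187, 0.132]]
```

```bash
python3 - <<'E'
from h import *
p=look('wrist'); d=p['depth']
for y in range(224,290,6):
  print(y,[ (np.round(1000*w(p,d[y,x]*(np.linalg.inv(p['intrinsics'])@[x,y,1.])),0)).astype(int).tolist() for x in (228,234,240,245,258,271,276,282,288)])
cv2.imwrite('pics/w6.png',cv2.resize(p['img'][170:330,190:330,::-1],None,fx=4,fy=3.7))
E
```

```text
224 [[511, -153, 15], [510, -158, 15], [510, -164, 15], [530, -171, 57], [553, -182, 105], [530, -190, 57], [509, -196, 15], [509, -202, 15], [508, -207, 14]]
230 [[504, -152, 13], [504, -158, 15], [504, -163, 15], [504, -168, 15], [550, -182, 106], [502, -191, 14], [502, -196, 15], [502, -201, 15], [623, -185, 248]]
236 [[498, -152, 15], [498, -157, 14], [498, -163, 14], [498, -167, 15], [548, -182, 110], [496, -191, 14], [497, -196, 15], [496, -201, 15], [496, -207, 14]]
242 [[493, -151, 16], [492, -157, 15], [492, -162, 15], [550, -175, 118], [549, -182, 117], [491, -191, 15], [489, -196, 13], [490, -201, 15], [490, -207, 15]]
248 [[486, -151, 15], [546, -169, 117], [545, -172, 117], [549, -175, 123], [549, -182, 123], [545, -188, 117], [545, -191, 117], [544, -194, 116], [484, -207, 15]]
254 [[479, -150, 14], [545, -169, 122], [545, -172, 122], [550, -175, 130], [549, -182, 130], [549, -188, 129], [545, -190, 122], [545, -193, 123], [477, -207, 14]]
260 [[473, -150, 15], [545, -170, 127], [545, -173, 128], [549, -175, 134], [549, -182, 134], [549, -188, 134], [545, -190, 128], [544, -193, 128], [471, -207, 15]]
266 [[466, -149, 14], [545, -170, 132], [545, -173, 133], [549, -176, 138], [549, -182, 139], [549, -187, 139], [544, -190, 133], [544, -193, 132], [463, -207, 14]]
272 [[546, -168, 138], [546, -171, 138], [550, -174, 145], [550, -176, 144], [549, -182, 143], [549, -187, 143], [550, -189, 145], [545, -192, 138], [456, -207, 14]]
278 [[550, -169, 149], [551, -172, 150], [551, -174, 150], [550, -176, 149], [545, -181, 142], [550, -187, 150], [551, -189, 151], [552, -191, 152], [549, -194, 149]]
284 [[550, -169, 152], [550, -172, 152], [550, -174, 153], [550, -176, 152], [543, -181, 143], [550, -187, 153], [550, -189, 153], [550, -191, 153], [550, -194, 153]]
```

View pics/w6.png

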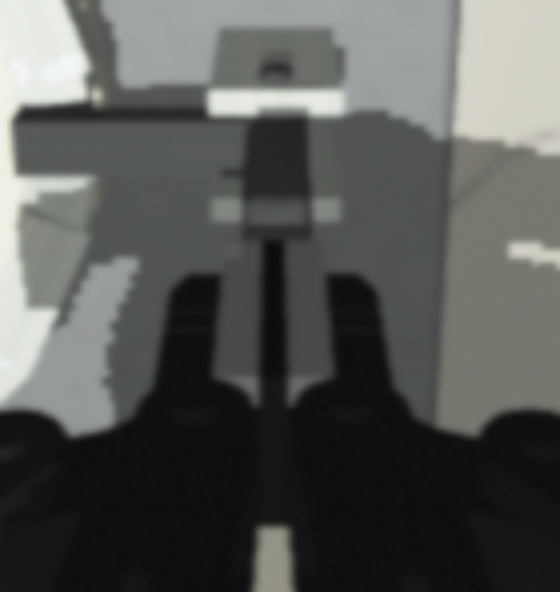

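```bash
python3 - <<'E'
from h import *
p=look('scene')
for z in (.110,.127,.138): print(z,(pix(p,[.5363,-.1493,z])-[130,130])*4)
cv2.imwrite('pics/s6.png',cv2.resize(p['img'][160:230,150:230,::-1],None,fx=8,fy=8,interpolation=2))
for z in (.084,.1,.112): print(z,(pix(p,[.538,-.182,z])-[150,160])*8)
E
```

```text
0.11 [259.08385551 241.53638111]
0.127 [256.30904445 222.21806137]
0.138 [254.48442385 209.51499676]
0.084 [269.07740735 320.91164906]
0.1 [263.09309817 285.62089022]
0.112 [258.53267666 258.72710334]
```

View pics/s6.png

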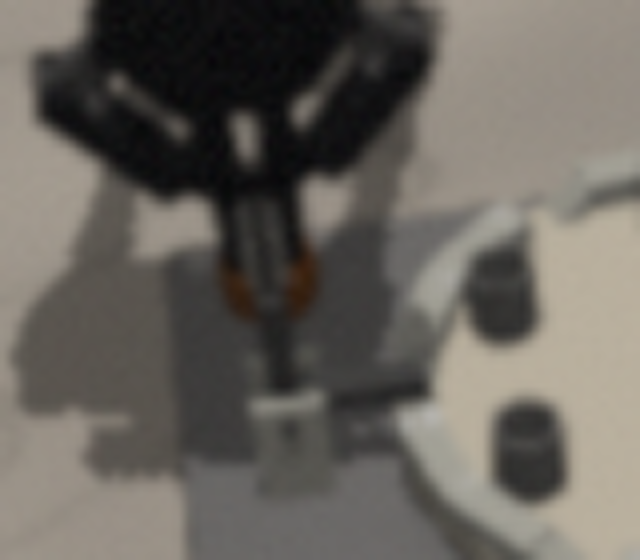

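Request:
jog_arm(
  turn=[
    [0,0,0],
    [0,0,0],
    [0,0,0],
    [0,0,0],
    [0,0,0],
  ],
  slide=[
    [0,-3,-15],
    [0,0,-19],
    [0,0,0],
    [0,20,0],
    [0,10,0],
  ],
  grip=[0,0,0,0,0],
)

```text
time: 6.2
tool_pos: [0.539, -0.1468, 0.0735]
tcp_rot: [-0.045, -2.2, 2.199]
wrist_force: [-0.6, 0.4, 0.2]
width: -0.0
```

Request:
jog_arm(
  turn=[
    [0,0,0],
    [0,0,0],
    [0,0,0],
    [0,0,0],
  ],
  slide=[
    [0,0,0],
    [0,0,7],
    [0,0,6],
    [0,0,0],
  ],
  grip=[0,0,0,0],
)

```text
time: 6.6
tool_pos: [0.5396, -0.1618, 0.0752]
tcp_rot: [-0.05, -2.199, 2.201]
wrist_force: [-0.6, 0.2, 1.2]
width: 0.003
```

```bash
python3 st.py; python3 - <<'E'
from h import *
p=look('wrist')
cv2.imwrite('pics/w7.png',cv2.resize(p['img'][150:330,170:350,::-1],None,fx=3.3,fy=3.3))
p=look('scene')
cv2.imwrite('pics/s7.png',cv2.resize(p['img'][160:230,150:230,::-1],None,fx=8,fy=8,interpolation=2))
E
```

```text
6.6 tcp [ 539.6 -161.8   75.2] x [-0.999  0.044 -0.002] F [-0.6  0.2  1.2] w 0.0
local mm [   1.1 -124.9]
```

View pics/w7.png

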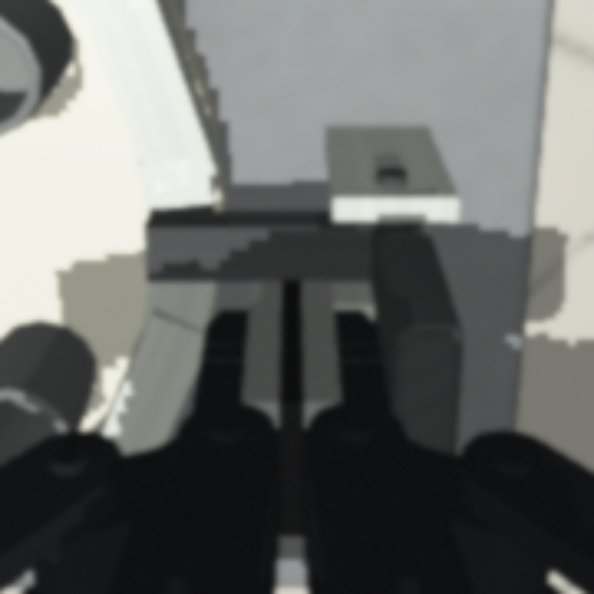

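View pics/s7.png

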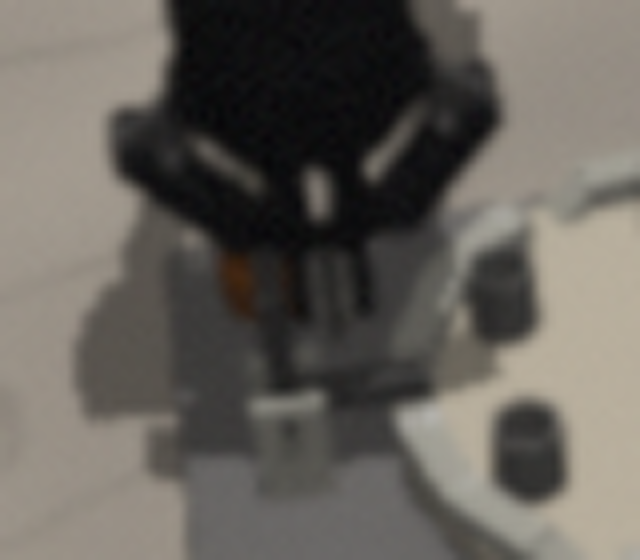

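Request:
jog_arm(
  turn=[
    [0,0,0],
    [0,0,0],
    [0,0,0],
    [0,0,0],
    [0,0,0],
  ],
  slide=[
    [0,0,5],
    [0,0,5],
    [0,0,5],
    [0,0,5],
    [0,0,4],
  ],
  grip=[0,0,0,0,0],
)

```text
time: 7.2
tool_pos: [0.5378, -0.185, 0.0742]
tcp_rot: [-0.048, -2.199, 2.2]
wrist_force: [0.6, 0.4, 0.0]
width: -0.001
```

```bash
python3 st.py; python3 - <<'E'
from h import *
p=look('wrist')
cv2.imwrite('pics/w8.png',cv2.resize(p['img'][150:330,170:350,::-1],None,fx=3.3,fy=3.3))
p=look('scene')
cv2.imwrite('pics/s8.png',cv2.resize(p['img'][160:230,150:230,::-1],None,fx=8,fy=8,interpolation=2))
E
```

```text
7.2 tcp [ 537.8 -185.    74.2] x [-0.999  0.043  0.   ] F [0.6 0.4 0. ] w -0.0
local mm [   0.3 -148.1]
```

View pics/w8.png

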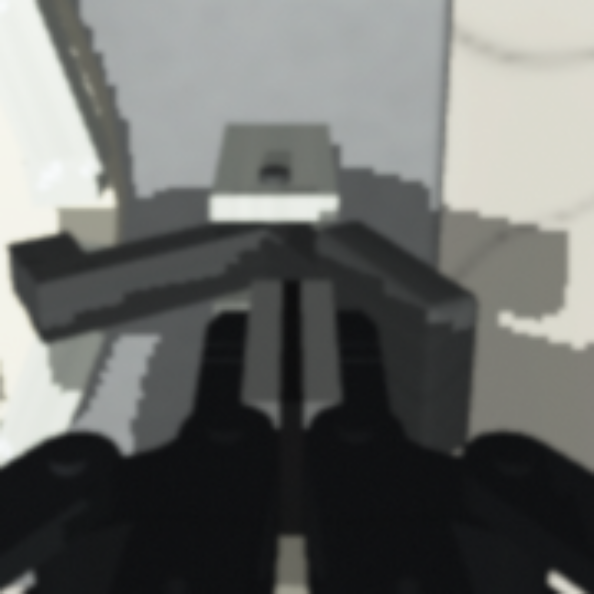

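View pics/s8.png

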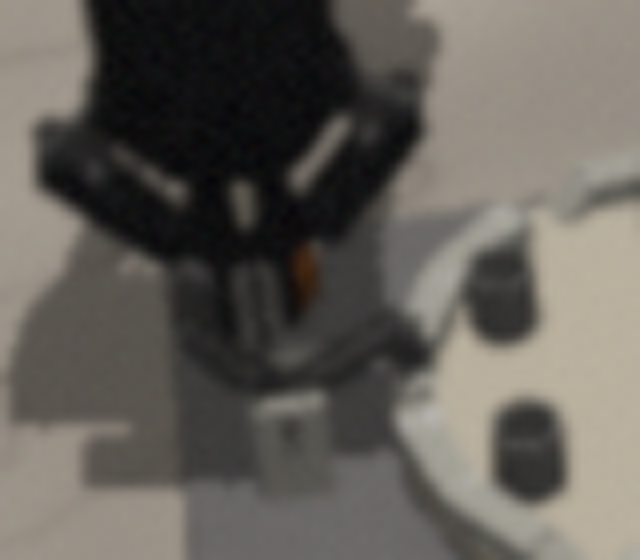

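Request:
jog_arm(
  turn=[
    [0,0,0],
    [0,0,0],
    [0,0,0],
    [0,0,0],
    [0,0,0],
  ],
  slide=[
    [0,0,4],
    [0,0,4],
    [0,0,0],
    [0,0,0],
    [0,0,-6],
  ],
  grip=[0,0,0,0,0],
)

```text
time: 7.8
tool_pos: [0.5379, -0.1867, 0.0743]
tcp_rot: [-0.049, -2.199, 2.199]
wrist_force: [-0.6, -0.0, 0.2]
width: 0.001
```

Request:
jog_arm(
  turn=[
    [0,0,0],
    [0,0,0],
    [0,0,0],
    [0,0,0],
    [0,0,0],
  ],
  slide=[
    [0,-20,0],
    [0,-30,0],
    [0,-30,-20],
    [0,0,-40],
    [0,0,0],
  ],
  grip=[0,0,0,0,0],
)

```text
time: 8.3
tool_pos: [0.5412, -0.1229, 0.1558]
tcp_rot: [-0.047, -2.204, 2.201]
wrist_force: [-0.7, 0.2, 0.8]
width: 0.004
```

```bash
python3 st.py; python3 - <<'E'
from h import *
p=look('wrist','w9.png')
p=look('scene')
cv2.imwrite('pics/s9.png',cv2.resize(p['img'][160:230,150:230,::-1],None,fx=8,fy=8,interpolation=2))
E
```

```text
8.3 tcp [ 541.2 -122.9  155.8] x [-0.999  0.04  -0.002] F [-0.7  0.2  0.8] w 0.0
local mm [  1.  -85.9]
```

View pics/w9.png

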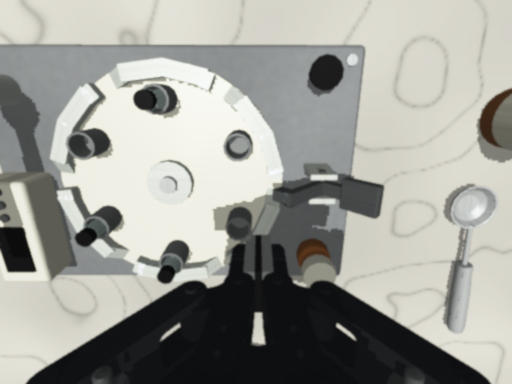

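View pics/s9.png

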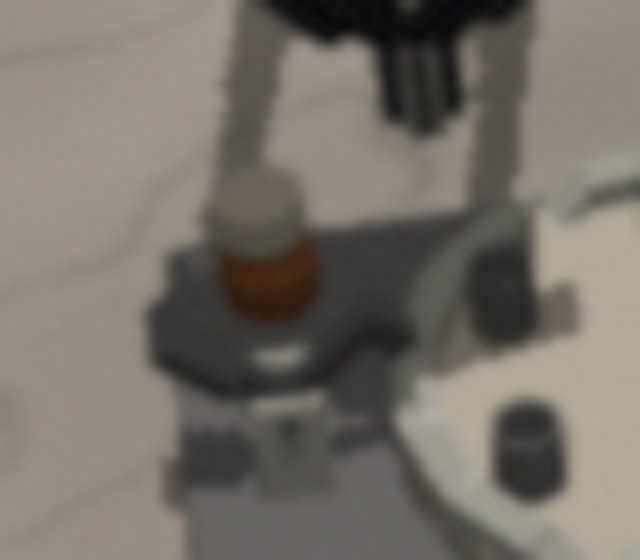

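Request:
jog_arm(
  turn=[
    [0,-0.145,0],
    [0,-0.145,0],
    [0,-0.145,0],
    [0,-0.145,0],
    [0,-0.145,0],
  ],
  slide=[
    [0,0,0],
    [0,0,0],
    [0,0,0],
    [0,0,0],
    [0,0,0],
  ],
  grip=[0,0,0,0,0],
)

```text
time: 8.9
tool_pos: [0.5398, -0.1273, 0.1533]
tcp_rot: [-0.654, 1.825, -1.824]
wrist_force: [0.6, -0.4, -0.6]
width: -0.002
```

Request:
jog_arm(
  turn=[
    [0,-0.145,0],
    [0,-0.145,0],
    [0,-0.145,0],
    [0,-0.145,0],
    [0,-0.145,0],
  ],
  slide=[
    [0,0,0],
    [0,0,0],
    [0,0,0],
    [0,0,0],
    [0,0,0],
  ],
  grip=[0,0,0,0,0],
)

```text
time: 9.4
tool_pos: [0.5397, -0.1273, 0.1533]
tcp_rot: [-1.131, 1.327, -1.325]
wrist_force: [0.2, 0.1, 0.2]
width: -0.002
```

Request:
jog_arm(
  turn=[
    [0,-0.12,0],
    [0,0,0],
    [0,0,0],
    [0,0,0],
  ],
  slide=[
    [0,0,0],
    [-8,30,0],
    [0,30,0],
    [0,0,0],
  ],
  grip=[0,0,0,0],
)

```text
time: 9.8
tool_pos: [0.5362, -0.118, 0.0891]
tcp_rot: [-1.194, 1.251, -1.236]
wrist_force: [-1.0, 0.7, -0.9]
width: -0.002
```

```bash
python3 st.py; python3 - <<'E'
from h import *
print(bot.read_state()['q'].round(2))
p=look('wrist','w10.png')
d=p['depth']
for u in (240,250,266,276):
  print(u,[ (np.round(1000*w(p,d[y,u]*(np.linalg.inv(p['intrinsics'])@[u,y,1.])),0)).astype(int).tolist() for y in range(226,262,5)])
p=look('scene')
cv2.imwrite('pics/s10.png',cv2.resize(p['img'][130:260,130:310,::-1],None,fx=4,fy=4))
E
```

```text
9.8 tcp [ 536.2 -118.    89.1] x [-0.045 -0.999 -0.002] F [-1.   0.7 -0.9] w -0.0
local mm [ -4.3 -81.3]
[-0.26  0.16  2.   -0.    0.99 -0.22]
240 [[522, -129, 41], [522, -132, 43], [521, -137, 41], [521, -142, 41], [527, -111, 103], [528, -111, 107], [528, -111, 112], [528, -111, 116]]
250 [[529, -132, 36], [529, -137, 34], [533, -107, 99], [533, -107, 104], [533, -107, 109], [533, -107, 114], [533, -107, 118], [534, -108, 122]]
266 [[542, -134, 32], [541, -139, 32], [541, -107, 99], [542, -33, 236], [541, -107, 110], [541, -107, 114], [541, -107, 119], [541, -107, 122]]
276 [[549, -132, 37], [549, -133, 44], [549, -137, 43], [549, -142, 43], [547, -112, 102], [546, -112, 107], [546, -112, 112], [546, -111, 117]]
```

View pics/w10.png

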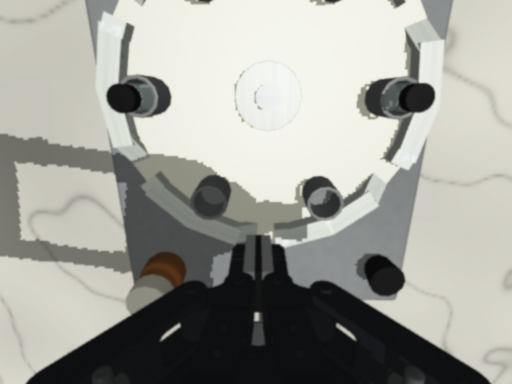

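View pics/s10.png

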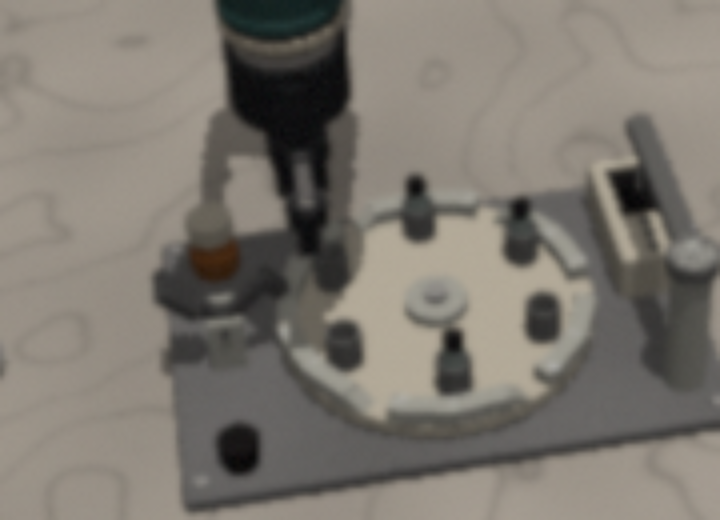

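Request:
jog_arm(
  turn=[
    [0,0,0],
    [0,0,0],
    [0,0,0],
    [0,0,0],
  ],
  slide=[
    [-4,0,4],
    [0,30,0],
    [0,22,0],
    [0,0,0],
  ],
  grip=[0,0,0,0],
)

```text
time: 10.3
tool_pos: [0.5437, -0.1142, 0.0409]
tcp_rot: [-1.19, 1.244, -1.239]
wrist_force: [-0.0, 0.3, -0.6]
width: 0.003
```

```bash
python3 st.py; python3 - <<'E'
from h import *
p=look('wrist','w11.png')
p=look('scene')
cv2.imwrite('pics/s11.png',cv2.resize(p['img'][130:260,130:310,::-1],None,fx=4,fy=4))
E
```

```text
10.3 tcp [ 543.7 -114.2   40.9] x [-0.044 -0.999 -0.001] F [-0.   0.3 -0.6] w 0.0
local mm [  3.1 -77.2]
```

View pics/w11.png

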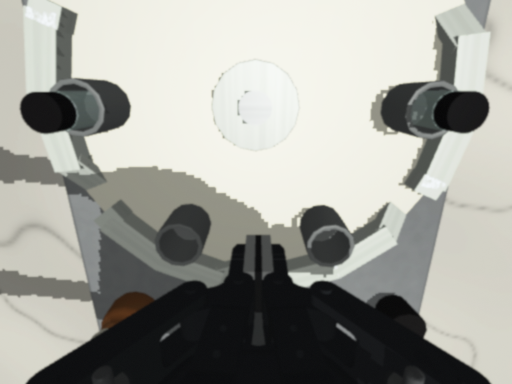

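View pics/s11.png

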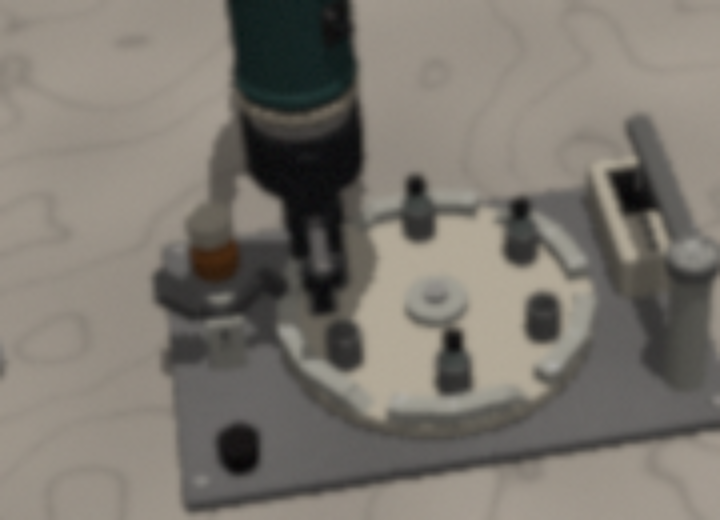

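Request:
jog_arm(
  turn=[
    [0,0,0],
    [0,0.1,0],
    [0,0.1,0],
    [0,0.1,0],
    [0,0,0],
  ],
  slide=[
    [0,4,-3],
    [-0.4,0,-7.8],
    [-0.4,0,-7.8],
    [-0.4,0,-7.8],
    [0,0,0],
  ],
  grip=[0,0,0,0,0],
)

```text
time: 10.9
tool_pos: [0.5193, -0.1101, 0.0396]
tcp_rot: [-1.025, 1.457, -1.459]
wrist_force: [0.5, -1.1, -0.2]
width: -0.002
```

```bash
cat >> st.py <<'E'
s=bot.read_state(); d=s['tool_pos'][:2]-np.array([.544,-.037]); print('r',np.hypot(*d)*1000,'phi local',np.degrees(np.arctan2(d[1],d[0])+.044)%360)
M=R.from_rotvec(s['tcp_rot']).as_matrix(); print('tool x dir local',np.degrees(np.arctan2(M[1,0],M[0,0])+.044)%360)
E
python3 st.py
```

```text
10.9 tcp [ 519.3 -110.1   39.6] x [-0.338 -0.941 -0.   ] F [ 0.5 -1.1 -0.2] w -0.0
local mm [-21.5 -74.1]
r 77.14067735747705 phi local 253.84429176103527
tool x dir local 252.79203997441877
```

Request:
jog_arm(
  turn=[
    [0,0.1,0],
    [0,0.1,0],
    [0,0.1,0],
    [0,0.1,0],
    [0,0,0],
  ],
  slide=[
    [-0.4,0,-7.8],
    [-0.4,0,-7.8],
    [-0.4,0,-7.8],
    [-0.4,0,-7.8],
    [0,0,0],
  ],
  grip=[0,0,0,0,0],
)

```text
time: 11.4
tool_pos: [0.4928, -0.0938, 0.0392]
tcp_rot: [-0.76, 1.73, -1.732]
wrist_force: [-0.8, -0.0, 0.3]
width: -0.001
```

```bash
python3 st.py; python3 - <<'E'
from h import *
p=look('wrist','w12.png')
p=look('scene')
cv2.imwrite('pics/s12.png',cv2.resize(p['img'][130:260,130:310,::-1],None,fx=4,fy=4))
E
```

```text
11.4 tcp [492.8 -93.8  39.2] x [-0.676 -0.737 -0.001] F [-0.8 -0.   0.3] w -0.0
local mm [-48.6 -59. ]
r 76.43281573054584 phi local 230.49552535833047
tool x dir local 230.01279155380558
```

View pics/w12.png

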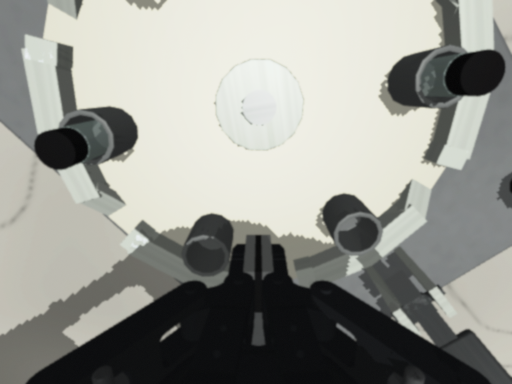

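View pics/s12.png

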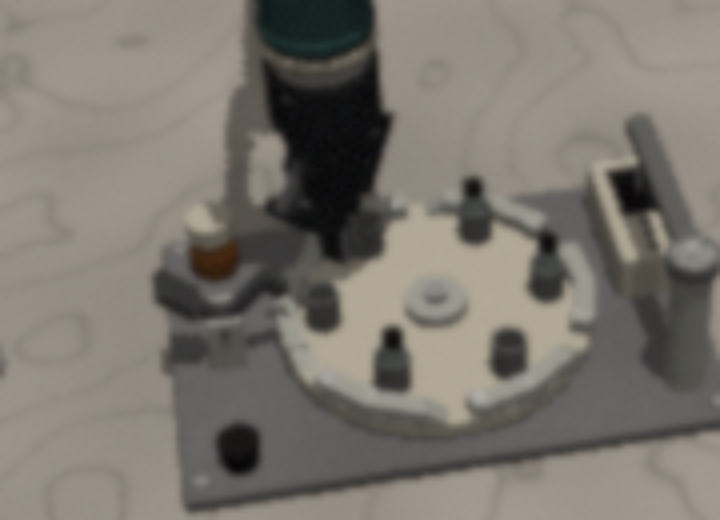

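Request:
jog_arm(
  turn=[
    [0,0.1,0],
    [0,0.1,0],
    [0,0.1,0],
    [0,0.1,0],
    [0,0,0],
  ],
  slide=[
    [-0.2,0,-7.8],
    [-0.2,0,-7.8],
    [-0.3,0,-7.8],
    [-0.3,0,-7.8],
    [0,0,0],
  ],
  grip=[0,0,0,0,0],
)

```text
time: 12.0
tool_pos: [0.4742, -0.0689, 0.0386]
tcp_rot: [-0.432, 1.984, -1.984]
wrist_force: [0.2, -0.5, 0.2]
width: -0.001
```

```bash
cat > car.py <<'E'
from h import *
# carousel angle: cup mouths in top view by fitting rotation of dark circles template
def car(p=None,fn=None):
    p=p or look('top'); g=cv2.cvtColor(p['img'],cv2.COLOR_RGB2GRAY).astype(np.float32); g=cv2.GaussianBlur(g,(0,0),.8)
    best=[]
    for th in np.arange(-1.3,.2,.005):
        v=[]
        for k in range(6):
            a=th-.044+k*np.pi/3
            for z in (.058,.045):
              for rr in (70,78,86):
                u=pix(p,[.5435+rr/1000*np.cos(a),-.037+rr/1000*np.sin(a),z]); v.append(cv2.getRectSubPix(g,(1,1),(float(u[0]),float(u[1])))[0,0])
        best.append((np.mean(v),round(th,3)))
    # not periodic-unique (60deg) 
    best.sort(); print('car',best[:6])
    if fn: cv2.imwrite(fn,cv2.resize(p['img'][130:265,190:350,::-1],None,fx=4.4,fy=4.4,interpolation=2))
E
python3 st.py; python3 -c "
from car import *
car(fn='pics/t13.png')
p=look('wrist','w13.png')"
```

```text
12.0 tcp [474.2 -68.9  38.6] x [-0.909 -0.416 -0.   ] F [ 0.2 -0.5  0.2] w -0.0
local mm [-68.3 -34.9]
r 76.72367394589992 phi local 207.06124238550788
tool x dir local 207.1277051156548
car [(np.float32(80.559265), np.float64(0.095)), (np.float32(80.565445), np.float64(-0.95)), (np.float32(80.57371), np.float64(0.1)), (np.float32(80.576584), np.float64(-0.945)), (np.float32(80.57675), np.float64(-0.955)), (np.float32(80.58772), np.float64(0.09))]
```

View pics/t13.png

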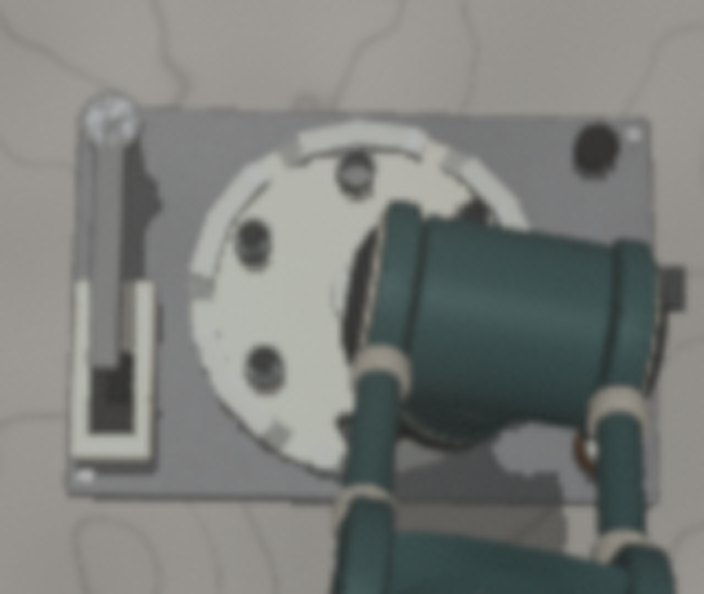

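View pics/w13.png

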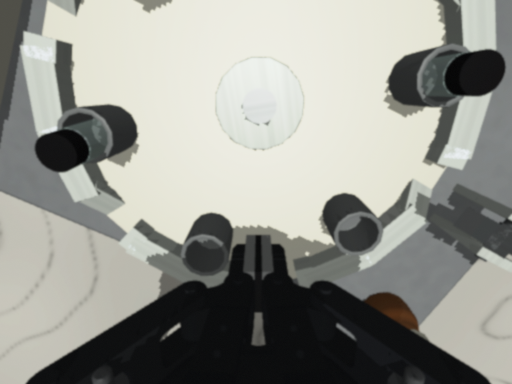

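Request:
jog_arm(
  turn=[
    [0,0,0],
    [0,0,0],
    [0,0,0],
    [0,0,0],
    [0,0,0],
  ],
  slide=[
    [0,0,5],
    [0,-20,0],
    [0,-40,0],
    [0,-40,0],
    [0,-40,0],
  ],
  grip=[0,0,0,0,0],
)

```text
time: 12.6
tool_pos: [0.4758, -0.0742, 0.1795]
tcp_rot: [-0.432, 1.985, -1.985]
wrist_force: [0.1, -0.1, 0.4]
width: 0.003
```

Request:
jog_arm(
  turn=[
    [0,-0.14,0],
    [0,-0.14,0],
    [0,-0.14,0],
    [0,-0.14,0],
    [0,-0.14,0],
  ],
  slide=[
    [0,0,0],
    [0,0,0],
    [0,0,0],
    [0,0,0],
    [0,0,0],
  ],
  grip=[0,0,0,0,0],
)

```text
time: 13.1
tool_pos: [0.4761, -0.0742, 0.1783]
tcp_rot: [-0.97, 1.523, -1.523]
wrist_force: [-0.6, 0.2, 0.6]
width: -0.0
```

Request:
jog_arm(
  turn=[
    [0,-0.14,0],
    [0,-0.14,0],
    [0,-0.12,0],
    [0,0,0],
  ],
  slide=[
    [0,0,0],
    [0,0,0],
    [0,0,0],
    [0,0,0],
  ],
  grip=[0,0,0,0],
)

```text
time: 13.5
tool_pos: [0.4761, -0.0742, 0.1782]
tcp_rot: [-1.189, 1.241, -1.24]
wrist_force: [0.4, -0.3, -0.5]
width: 0.001
```

```bash
python3 st.py; python3 -c "
from car import *
car(fn='pics/t14.png')"
```

```text
13.5 tcp [476.1 -74.2 178.2] x [-0.043 -0.999  0.   ] F [ 0.4 -0.3 -0.5] w 0.0
local mm [-66.2 -40.1]
r 77.40990994599237 phi local 211.21483177244605
tool x dir local 270.0800077131107
car [(np.float32(79.51674), np.float64(-0.935)), (np.float32(79.51986), np.float64(0.115)), (np.float32(79.52752), np.float64(-0.93)), (np.float32(79.542366), np.float64(0.12)), (np.float32(79.542786), np.float64(0.11)), (np.float32(79.55195), np.float64(-0.925))]
```

Request:
jog_arm(
  turn=[
    [0,0,0],
    [0,0,0],
    [0,0,0],
    [0,0,0],
    [0,0,0],
  ],
  slide=[
    [35,0,13],
    [35,0,13],
    [35,0,13],
    [35,0,13],
    [34,0,14],
  ],
  grip=[0,0,0,0,0],
)

```text
time: 14.05
tool_pos: [0.5345, -0.2523, 0.1782]
tcp_rot: [-1.187, 1.243, -1.243]
wrist_force: [0.0, -0.1, -0.4]
width: -0.002
```

Request:
jog_arm(
  turn=[
    [0,0,0],
    [0,0,0],
    [0,0,0],
  ],
  slide=[
    [0,0,0],
    [0,30,0],
    [0,0,0],
  ],
  grip=[0,0,0],
)

```text
time: 14.35
tool_pos: [0.5312, -0.249, 0.1442]
tcp_rot: [-1.19, 1.25, -1.237]
wrist_force: [-0.1, 0.4, -0.5]
width: -0.002
```

```bash
python3 st.py; python3 - <<'E'
from h import *
p=look('wrist','w15.png')
p=look('scene')
cv2.imwrite('pics/s15.png',cv2.resize(p['img'][130:260,110:290,::-1],None,fx=4,fy=4))
E
```

```text
14.35 tcp [ 531.2 -249.   144.2] x [-0.046 -0.999 -0.004] F [-0.1  0.4 -0.5] w -0.0
local mm [  -3.4 -212.3]
r 212.36715433276262 phi local 269.0693464525127
tool x dir local 269.8848122396905
```

View pics/w15.png

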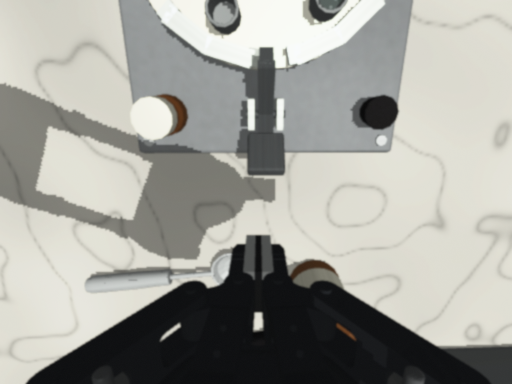

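View pics/s15.png

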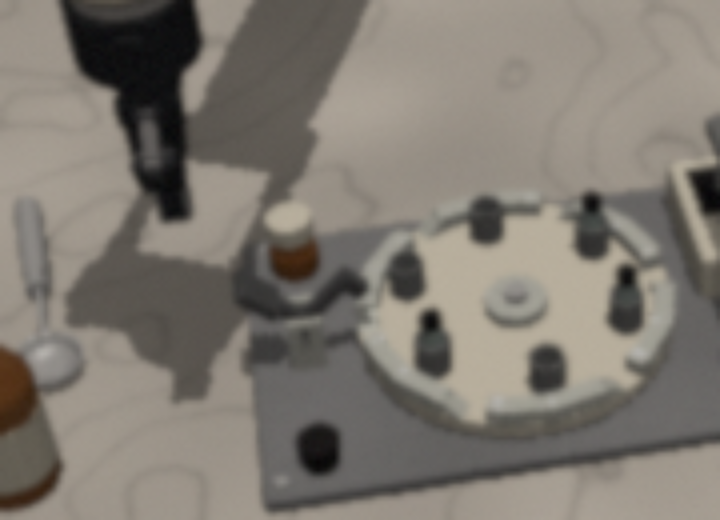

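Request:
jog_arm(
  turn=[
    [0,0,0],
    [0,0,0],
    [0,0,0],
    [0,0,0],
    [0,0,0],
  ],
  slide=[
    [2,40,3],
    [0,40,0],
    [0,0,0],
    [-8,0,0],
    [0,0,0],
  ],
  grip=[0,0,0,0,0],
)

```text
time: 14.95
tool_pos: [0.5393, -0.2442, 0.0711]
tcp_rot: [-1.187, 1.238, -1.244]
wrist_force: [-0.1, 0.0, 0.7]
width: -0.0
```

```bash
python3 st.py; python3 - <<'E'
from h import *
p=look('wrist','w16.png')
E
```

```text
14.95 tcp [ 539.3 -244.2   71.1] x [-0.043 -0.999  0.001] F [-0.1  0.   0.7] w -0.0
local mm [   4.4 -207.3]
r 207.3014842594216 phi local 271.22675832528853
tool x dir local 270.03478674366573
```

View pics/w16.png

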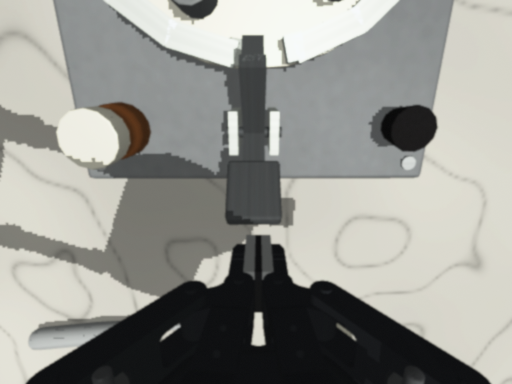

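Request:
jog_arm(
  turn=[
    [0,0,0],
    [0,0,0],
    [0,0,0],
    [0,0,0],
    [0,0,0],
  ],
  slide=[
    [0,10,-3],
    [0,0,0],
    [-6,0,0],
    [-5,0,0],
    [-5,0,0],
  ],
  grip=[0,0,0,0,0],
)

```text
time: 15.5
tool_pos: [0.5356, -0.2284, 0.0588]
tcp_rot: [-1.188, 1.241, -1.242]
wrist_force: [-0.6, -0.7, -0.5]
width: -0.002
```

Request:
jog_arm(
  turn=[
    [0,0,0],
    [0,0,0],
    [0,0,0],
  ],
  slide=[
    [-4,0,0],
    [-4,0,0],
    [0,0,0],
  ],
  grip=[0,0,0],
)

```text
time: 15.8
tool_pos: [0.5354, -0.2196, 0.0581]
tcp_rot: [-1.188, 1.242, -1.24]
wrist_force: [0.3, 0.7, 0.4]
width: -0.002
```

```bash
python3 st.py; python3 - <<'E'
from h import *
p=look('wrist','w17.png')
E
```

```text
15.8 tcp [ 535.4 -219.6   58.1] x [-0.043 -0.999 -0.001] F [0.3 0.7 0.4] w -0.0
local mm [  -0.6 -182.8]
r 182.7558330772374 phi local 269.8169586521418
tool x dir local 270.0379774163079
```

View pics/w17.png

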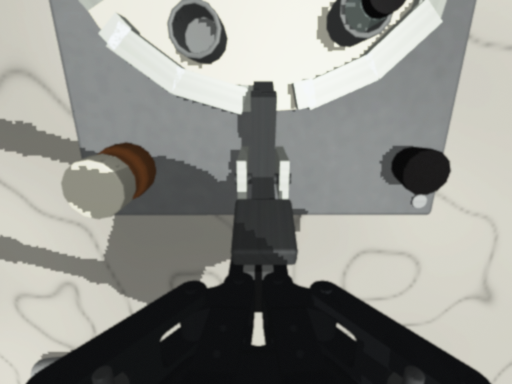

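Request:
jog_arm(
  turn=[
    [0,0,0],
    [0,0,0],
    [0,0,0],
    [0,0,0],
    [0,0,0],
  ],
  slide=[
    [-4,0,0],
    [-4,0,0],
    [-4,0,0],
    [0,0,0],
    [0,0,0],
  ],
  grip=[0,0,0,0,0],
)

```text
time: 16.35
tool_pos: [0.5361, -0.2083, 0.0583]
tcp_rot: [-1.188, 1.241, -1.241]
wrist_force: [-0.1, 0.4, 1.1]
width: -0.002
```

```bash
python3 st.py; python3 - <<'E'
from h import *
p=look('wrist','w18.png')
E
```

```text
16.35 tcp [ 536.1 -208.3   58.3] x [-0.044 -0.999  0.   ] F [-0.1  0.4  1.1] w -0.0
local mm [  -0.4 -171.5]
r 171.4605875998905 phi local 269.86953005241605
tool x dir local 270.02146085601134
```

View pics/w18.png

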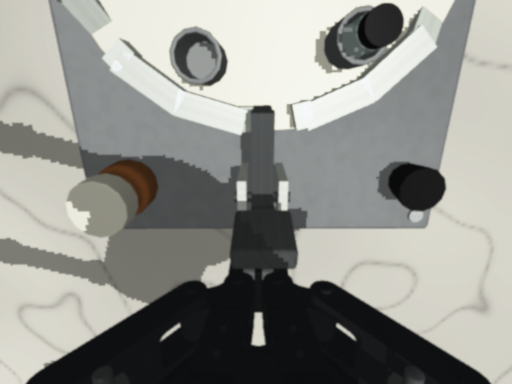

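Request:
jog_arm(
  turn=[
    [0,0,0],
    [0,0,0],
    [0,0,0],
    [0,0,0],
    [0,0,0],
  ],
  slide=[
    [12,0,0],
    [25,0,0],
    [0,-35,0],
    [0,-40,0],
    [0,0,0],
  ],
  grip=[0,0,0,0,0],
)

```text
time: 16.9
tool_pos: [0.5386, -0.2489, 0.14]
tcp_rot: [-1.184, 1.232, -1.251]
wrist_force: [0.4, 0.1, 0.9]
width: -0.005
```

```bash
python3 st.py; python3 - <<'E'
from h import *
p=look('wrist','w19.png')
p=look('scene')
cv2.imwrite('pics/s19.png',cv2.resize(p['img'][160:240,140:240,::-1],None,fx=7,fy=7,interpolation=2))
E
```

```text
16.9 tcp [ 538.6 -248.9  140. ] x [-0.045 -0.999  0.005] F [0.4 0.1 0.9] w -0.01
local mm [   4.  -211.9]
r 211.9623766618897 phi local 271.0746654030606
tool x dir local 269.94587686433624
```

View pics/w19.png

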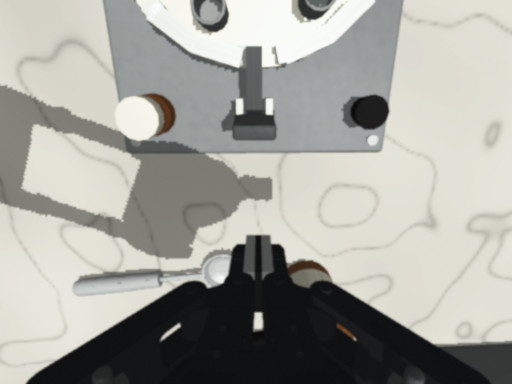

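View pics/s19.png

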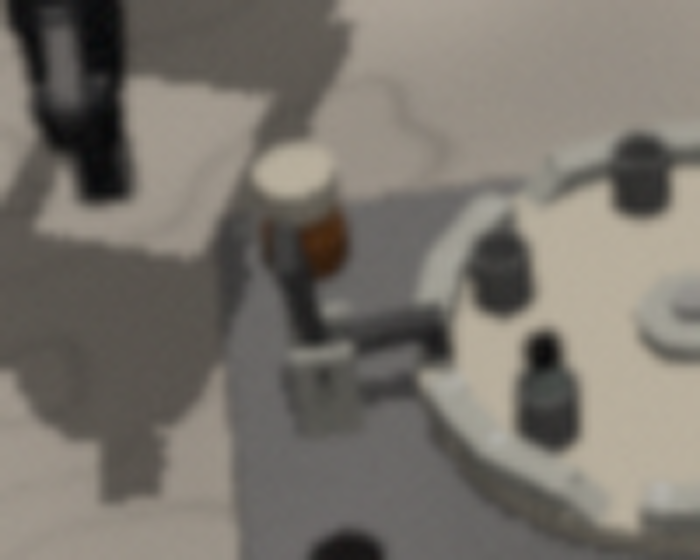

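Request:
jog_arm(
  turn=[
    [0,0,0],
    [0,0,0],
    [0,0,0],
    [0,0,0],
    [0,0,0],
  ],
  slide=[
    [0,-35,0],
    [-40,0,-20],
    [-40,0,-20],
    [-40,0,-20],
    [-40,0,-18],
  ],
  grip=[0,0,0,0,0],
)

```text
time: 17.5
tool_pos: [0.4613, -0.0809, 0.1664]
tcp_rot: [-1.189, 1.245, -1.24]
wrist_force: [0.9, -0.2, 0.5]
width: 0.002
```

Request:
jog_arm(
  turn=[
    [0,0,0],
    [0,0,0],
    [0,0,0],
  ],
  slide=[
    [0,0,0],
    [0,30,0],
    [0,0,0],
  ],
  grip=[0,0,0],
)

```text
time: 17.8
tool_pos: [0.4599, -0.0815, 0.134]
tcp_rot: [-1.193, 1.248, -1.236]
wrist_force: [0.1, -0.3, -0.5]
width: -0.003
```

```bash
python3 st.py; python3 - <<'E'
from h import *
p=look('wrist','w20.png')
E
```

```text
17.8 tcp [459.9 -81.5 134. ] x [-0.043 -0.999 -0.001] F [ 0.1 -0.3 -0.5] w -0.0
local mm [-82.  -48.2]
r 95.12110754780603 phi local 210.42928555961817
tool x dir local 270.03943975990654
```

View pics/w20.png

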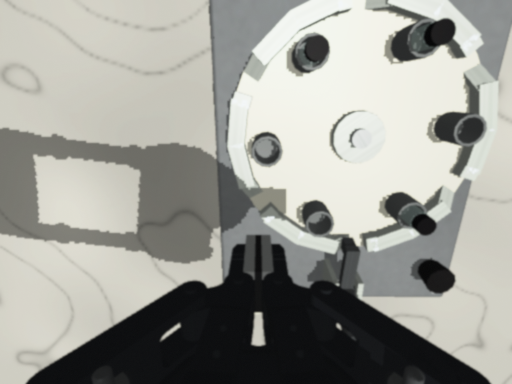

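Request:
jog_arm(
  turn=[
    [0,0,0],
    [0,0,0],
    [0,0,0],
    [0,0,0],
    [0,0,0],
  ],
  slide=[
    [-4,0,17],
    [0,35,0],
    [0,35,0],
    [0,22,0],
    [0,0,0],
  ],
  grip=[0,0,0,0,0],
)

```text
time: 18.35
tool_pos: [0.4777, -0.079, 0.0432]
tcp_rot: [-1.192, 1.248, -1.238]
wrist_force: [-0.4, 0.2, 0.0]
width: 0.005
```

```bash
python3 st.py; python3 - <<'E'
from h import *
p=look('wrist','w21.png')
E
```

```text
18.35 tcp [477.7 -79.   43.2] x [-0.045 -0.999 -0.001] F [-0.4  0.2  0. ] w 0.01
local mm [-64.4 -44.8]
r 78.45373151240709 phi local 214.84991087783536
tool x dir local 269.9470719449136
```

View pics/w21.png

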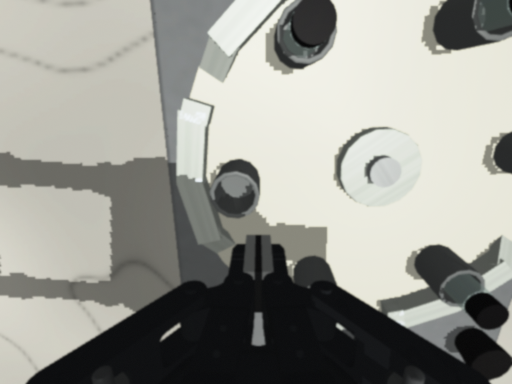

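Request:
jog_arm(
  turn=[
    [0,0,0],
    [0,0,0],
    [0,0,0],
    [0,0,0],
    [0,0,0],
  ],
  slide=[
    [-4,2,0],
    [-4,0,0],
    [-4,0,0],
    [-3,0,0],
    [0,0,0],
  ],
  grip=[0,0,0,0,0],
)

```text
time: 18.9
tool_pos: [0.4818, -0.0634, 0.0449]
tcp_rot: [-1.188, 1.24, -1.242]
wrist_force: [0.1, 0.0, 0.0]
width: -0.003
```

```bash
python3 st.py; python3 -c "
from car import *
car(fn='pics/t22.png')"
```

```text
18.9 tcp [481.8 -63.4  44.9] x [-0.043 -0.999  0.   ] F [0.1 0.  0. ] w -0.0
local mm [-61.  -29.1]
r 67.58614777883837 phi local 205.54305729927626
tool x dir local 270.04517469691353
car [(np.float32(79.039825), np.float64(0.085)), (np.float32(79.04254), np.float64(-0.96)), (np.float32(79.05435), np.float64(0.09)), (np.float32(79.07727), np.float64(-0.955)), (np.float32(79.08412), np.float64(-0.965)), (np.float32(79.12033), np.float64(0.095))]
```

Request:
jog_arm(
  turn=[
    [0,0,0],
    [0,0,0],
    [0,0,0],
  ],
  slide=[
    [-2,0,0],
    [-2,0,0],
    [0,0,0],
  ],
  grip=[0,0,0],
)

```text
time: 19.25
tool_pos: [0.4816, -0.0598, 0.0443]
tcp_rot: [-1.188, 1.241, -1.242]
wrist_force: [0.3, -0.7, -0.8]
width: -0.002
```

```bash
python3 st.py; python3 -c "
from car import *
car(fn='pics/t23.png')
p=look('wrist','w23.png')
p=look('scene')
cv2.imwrite('pics/s23.png',cv2.resize(p['img'][160:240,140:240,::-1],None,fx=7,fy=7,interpolation=2))"
```

```text
19.25 tcp [481.6 -59.8  44.3] x [-0.044 -0.999  0.   ] F [ 0.3 -0.7 -0.8] w -0.0
local mm [-61.3 -25.5]
r 66.4330036426236 phi local 202.60541741768307
tool x dir local 270.0019615560002
car [(np.float32(77.508766), np.float64(0.05)), (np.float32(77.519226), np.float64(-0.995)), (np.float32(77.52169), np.float64(-1.0)), (np.float32(77.535286), np.float64(0.045)), (np.float32(77.542175), np.float64(0.055)), (np.float32(77.55693), np.float64(-1.005))]
```

View pics/w23.png

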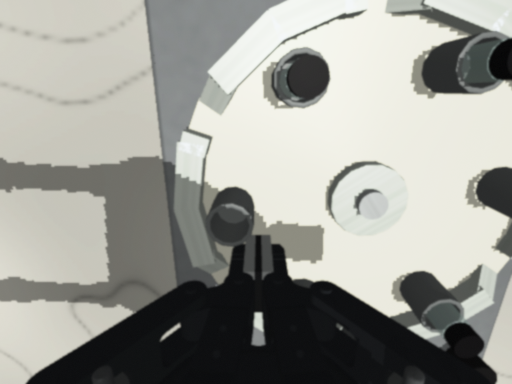

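View pics/s23.png

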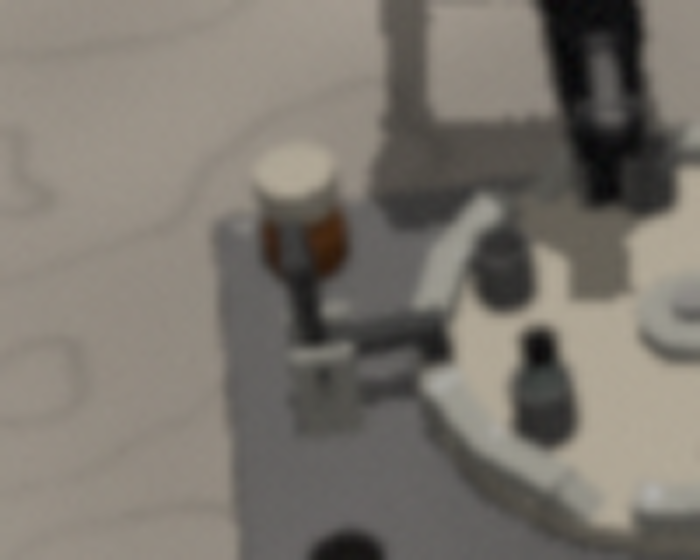

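Request:
jog_arm(
  turn=[
    [0,0,0],
    [0,0,0],
    [0,0,0],
    [0,0,0],
  ],
  slide=[
    [0,2,-4],
    [-2,0,0],
    [-1.5,0,0],
    [0,0,0],
  ],
  grip=[0,0,0,0],
)

```text
time: 19.8
tool_pos: [0.4777, -0.056, 0.0423]
tcp_rot: [-1.188, 1.241, -1.241]
wrist_force: [0.5, -1.2, 0.4]
width: 0.001
```

```bash
python3 st.py; python3 -c "
from car import *
car(fn='pics/t24.png')
p=look('scene')
cv2.imwrite('pics/s24.png',cv2.resize(p['img'][160:240,140:240,::-1],None,fx=7,fy=7,interpolation=2))"
```

```text
19.8 tcp [477.7 -56.   42.3] x [-0.044 -0.999 -0.   ] F [ 0.5 -1.2  0.4] w 0.0
local mm [-65.4 -21.9]
r 68.95990546230573 phi local 198.52905590931124
tool x dir local 270.008327386267
car [(np.float32(76.443794), np.float64(-0.025)), (np.float32(76.44634), np.float64(-1.07)), (np.float32(76.45072), np.float64(-1.075)), (np.float32(76.456345), np.float64(-0.02)), (np.float32(76.46224), np.float64(-0.03)), (np.float32(76.4652), np.float64(-1.065))]
```

View pics/s24.png

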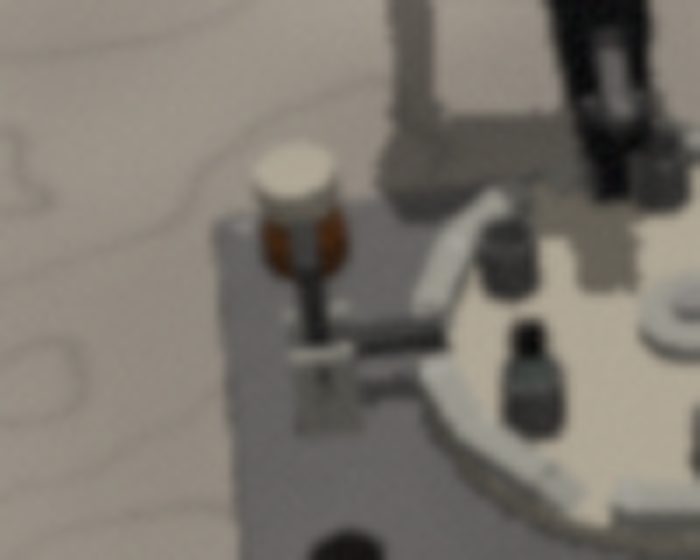

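Request:
jog_arm(
  turn=[
    [0,0,0],
    [0,0,0],
  ],
  slide=[
    [-1,0,0],
    [0,0,0],
  ],
  grip=[0,0],
)

```text
time: 20.1
tool_pos: [0.4775, -0.0551, 0.0422]
tcp_rot: [-1.188, 1.242, -1.241]
wrist_force: [0.9, -1.0, 1.0]
width: -0.001
```

```bash
python3 st.py; python3 -c "
from car import *
car()"
```

```text
20.1 tcp [477.5 -55.1  42.2] x [-0.044 -0.999 -0.   ] F [ 0.9 -1.   1. ] w -0.0
local mm [-65.6 -21. ]
r 68.89277790250024 phi local 197.77131626767186
tool x dir local 270.00371663367457
car [(np.float32(76.06721), np.float64(-1.085)), (np.float32(76.07054), np.float64(-0.04)), (np.float32(76.082695), np.float64(-0.035)), (np.float32(76.0913), np.float64(-1.08)), (np.float32(76.11618), np.float64(-1.09)), (np.float32(76.12127), np.float64(-0.03))]
```

Request:
jog_arm(
  turn=[
    [0,0,0],
    [0,0,0],
    [0,0,0],
    [0,0,0],
    [0,0,0],
  ],
  slide=[
    [6,0,3],
    [0,-40,0],
    [0,-40,0],
    [40,-40,20],
    [40,0,20],
  ],
  grip=[0,0,0,0,0],
)

```text
time: 20.65
tool_pos: [0.5174, -0.1371, 0.1614]
tcp_rot: [-1.184, 1.232, -1.245]
wrist_force: [0.9, 0.1, 0.8]
width: 0.0
```

Request:
jog_arm(
  turn=[
    [0,0,0],
    [0,0,0],
    [0,0,0],
    [0,0,0],
  ],
  slide=[
    [40,0,15],
    [40,0,10],
    [20,0,0],
    [0,0,0],
  ],
  grip=[0,0,0,0],
)

```text
time: 21.05
tool_pos: [0.5339, -0.24, 0.1549]
tcp_rot: [-1.187, 1.245, -1.243]
wrist_force: [-0.7, 0.2, -0.5]
width: 0.001
```

```bash
python3 st.py; python3 - <<'E'
from h import *
p=look('wrist'); np.savez('w25.npz',d=p['depth'],k=p['intrinsics'],r=rot(p),t=p['position'],img=p['img'])
print([pix(p,x).round() for x in ([.5376,-.182,.05],[.5395,-.139,.054],[.5376,-.182,.106])])
cv2.imwrite('pics/w25.png',p['img'][:,:,::-1])
c=pix(p,[.5385,-.16,.05]).astype(int); y0,x0=max(c[1]-60,0),max(c[0]-80,0)
cv2.imwrite('pics/w25c.png',cv2.resize(p['img'][y0:y0+120,x0:x0+160,::-1],None,fx=5,fy=5,interpolation=2)); print(x0,y0)
E
```

```text
21.05 tcp [ 533.9 -240.   154.9] x [-0.047 -0.999 -0.   ] F [-0.7  0.2 -0.5] w 0.0
local mm [  -1.1 -203.3]
r 203.26705536353896 phi local 269.68505601121194
tool x dir local 269.81148080389823
[array([259., 124.]), array([259.,  70.]), array([259., 133.])]
178 37
```

View pics/w25c.png

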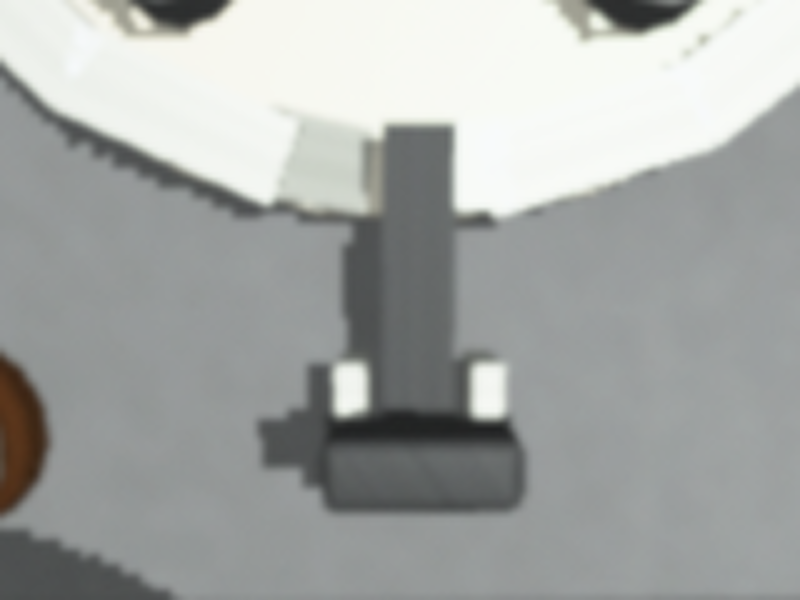

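```bash
cat > pw.py <<'E'
from h import *
def pawl(p):
    d=p['depth']; K=np.linalg.inv(p['intrinsics']); ys=np.array([.044,.999])
    c=pix(p,[.5385,-.16,.05])
    pts=[]
    for v in range(int(c[1])-60,int(c[1])+80):
        for u in range(int(c[0])-8,int(c[0])+8):
            if 0<=v<384 and d[v,u]>0:
                x=w(p,d[v,u]*(K@[u,v,1.])); l=x[:2]-[.544,-.037]
                pts.append([l[0]*.999-.044*l[1],l@ys,x[2]])
    a=np.array(pts)*1000
    m=(abs(a[:,0])<4)&(a[:,1]>-136)&(a[:,1]<-99)&(a[:,2]>46)&(a[:,2]<75); f=np.polyfit(a[m,1],a[m,2],1); print('arm slope',f[0],'z at nose',np.polyval(f,-102),m.sum())
    t=a[(a[:,2]>98)&(a[:,1]>-175)&(a[:,1]<-125)]; print('tabtop y,z',np.median(t,0) if len(t) else None)
E
python3 - <<'E'
from pw import *
from car import car
pawl(look('wrist')); car(fn='pics/t25.png')
p=look('scene')
cv2.imwrite('pics/s25.png',cv2.resize(p['img'][130:260,130:310,::-1],None,fx=4,fy=4,interpolation=2))
E
```

```text
arm slope 0.0020041953264232646 z at nose 53.56191732561374 469
tabtop y,z [  -1.08728097 -144.12595041  105.35615111]
car [(np.float32(102.171295), np.float64(-1.035)), (np.float32(102.178535), np.float64(0.015)), (np.float32(102.18295), np.float64(0.01)), (np.float32(102.195145), np.float64(-1.04)), (np.float32(102.196724), np.float64(-0.005)), (np.float32(102.19808), np.float64(0.005))]
```

View pics/s25.png

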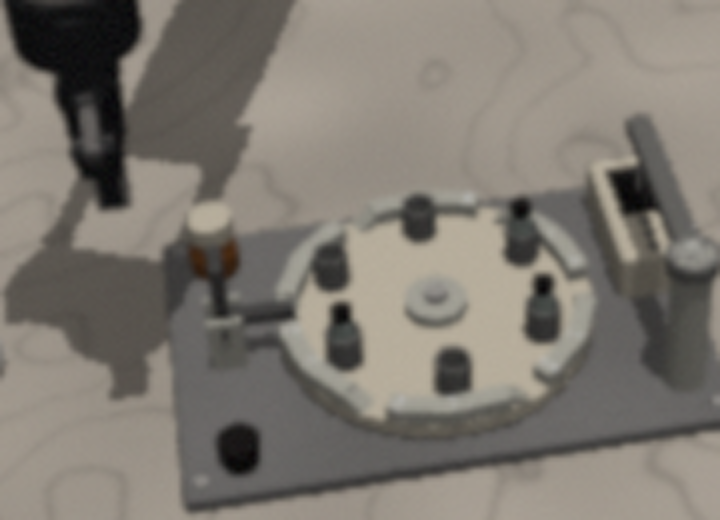

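View pics/t25.png

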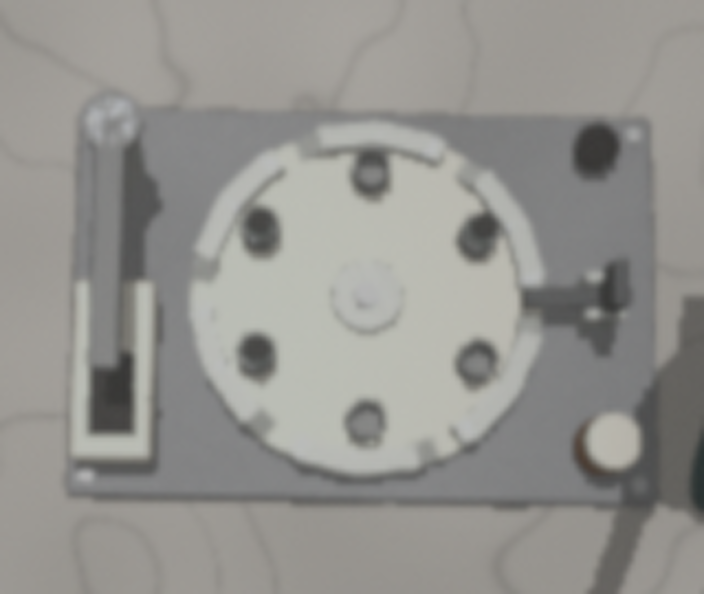

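```bash
python3 - <<'E'
from car import *
p=look('top'); car(p)
q=dict(p); q['img']=cv2.imread('pics/top0.png')[:,:,::-1].copy(); car(q)
s=bot.read_state(); print(s['time'],s['wrist_force'].round(1)); bot.finish_job()
E
```

```text
car [(np.float32(102.22231), np.float64(-1.035)), (np.float32(102.23001), np.float64(-0.005)), (np.float32(102.23178), np.float64(0.01)), (np.float32(102.232574), np.float64(0.015)), (np.float32(102.23554), np.float64(-1.055)), (np.float32(102.24136), np.float64(-1.04))]
car [(np.float32(87.92609), np.float64(-0.005)), (np.float32(87.92692), np.float64(-1.05)), (np.float32(87.94072), np.float64(-1.055)), (np.float32(87.94125), np.float64(-1.06)), (np.float32(87.94389), np.float64(-0.01)), (np.float32(87.94731), np.float64(-0.015))]
21.3 [-0.7 -0.1  0. ]
the job is handed in; nothing more can be done
```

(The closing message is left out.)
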